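# Load the pad-printing jig with tape measures and hook it shut

## Task

Get the pad-printing jig ready for the next run: swing its hook clear, raise the hold-down leaf, set every round tape measure lying on the bench flat in a nest of its own, tab in the nest's gap at the engraved line, and then gently lower the leaf fully down over them and swing the hook fully home again onto the leaf's stud. Any nest will do for any tape measure, and spare nests may stay empty; leave the other things on the bench where they are.

Things in the scene. Friction and masses are not known exactly. Their poses are not given: they have to be found in the camera images.
- jig: Pad printer's loading jig, fixed to the bench: aluminium plate 10 mm thick. Origin on the bench; z up, y along the row of five nests, x across it, from the near (bow handle) edge towards the hinge. Jig coordinates in these texts are in this frame, mm. Plate: x -45..75, y -190..190, plus an ear (x -78..-42, y -190..-145) for the hook's pillar. Two rest posts 28 mm tall at (-40, +-108).
- leaf (a joint): Hinge of the hold-down leaf, a 4 mm steel plate 113 x 366 mm with a 42 mm round window over each nest and a bow handle on its near edge. 0 = shut flat, underside 28 mm over the bench (2 mm above seated cases); grows as the near edge rises; 1.57 upright; stop at 1.85. Stiff: stays wherever it is left, 1 to 5 N at the handle move it. Starts shut. Hinge line along jig y through (65, 0), 30 mm up.
- handle (a point): Middle of the bow handle's grip: a round steel bar 10 mm thick, 90 mm long, parallel to the jig's y, its axis 42 mm from the leaf's near edge in the leaf's plane, 155 mm from the hinge line: jig (-90, 0) when shut, 30 mm over the bench when shut. A pinch from above across the bar lets it turn between the fingers.
- hook (a joint): Swing hook: flat steel bar 20 mm wide, top 39 mm over the bench, turning level about a pillar at jig (-62, -175). 0 = home against its stop: it lies along the jig's +y over the leaf's tongue, its notch round the neck of the stud there. Grows counter-clockwise from above as it opens; 1.57 = points to the jig's -x; stop 1.9. Stays where left; 0.6 N at the knob. Starts home or up to 0.3 off it.
- hook_knob (a point): Middle of the hook's grip knob: an upright round black peg 14 mm across, 30 mm tall (39 to 69 mm over the bench, this point 55 mm), 100 mm from the pivot along the bar. When the hook is home it stands over the leaf's near edge; the stud's head (16 mm across, top 45 mm over the bench) is 35 mm from it.
- nest0 (a point): Nest 0, jig (-5, -144); point 18 mm over the bench, where the middle of a seated case lies; axes as the jig's. A ring 54 mm inside, wall 6 mm thick and 6 mm high on the plate, with one gap for the tab on its jig +y side (15 mm at the inside, widening outwards), an engraved line beyond it. A seated tab's end lies 34 mm from here towards jig +y.
- nest1 (a point): Nest 1, jig (-5, -72); point 18 mm over the bench, where the middle of a seated case lies; axes as the jig's. A ring 54 mm inside, wall 6 mm thick and 6 mm high on the plate, with one gap for the tab on its jig +y side (15 mm at the inside, widening outwards), an engraved line beyond it. A seated tab's end lies 34 mm from here towards jig +y.
- nest2 (a point): Nest 2, jig (-5, 0); point 18 mm over the bench, where the middle of a seated case lies; axes as the jig's. A ring 54 mm inside, wall 6 mm thick and 6 mm high on the plate, with one gap for the tab on its jig +y side (15 mm at the inside, widening outwards), an engraved line beyond it. A seated tab's end lies 34 mm from here towards jig +y.
- nest3 (a point): Nest 3, jig (-5, 72); point 18 mm over the bench, where the middle of a seated case lies; axes as the jig's. A ring 54 mm inside, wall 6 mm thick and 6 mm high on the plate, with one gap for the tab on its jig +y side (15 mm at the inside, widening outwards), an engraved line beyond it. A seated tab's end lies 34 mm from here towards jig +y.
- nest4 (a point): Nest 4, jig (-5, 144); point 18 mm over the bench, where the middle of a seated case lies; axes as the jig's. A ring 54 mm inside, wall 6 mm thick and 6 mm high on the plate, with one gap for the tab on its jig +y side (15 mm at the inside, widening outwards), an engraved line beyond it. A seated tab's end lies 34 mm from here towards jig +y.
- tape0: Pocket tape measure (may be absent): round white plastic case 50 mm across, 16 mm thick, both faces alike, with one tab (the tape's end, 9 mm wide, 10 mm tall at mid-thickness) sticking 9 mm out of the rim. 70 g. Origin in the middle of the case, 8 mm over what it lies on; its x points to the tab.
- tab0 (a point): Outer end of the tab of tape0, 34 mm from the middle of the case (absent with it).
- tape1: Pocket tape measure (may be absent): round white plastic case 50 mm across, 16 mm thick, both faces alike, with one tab (the tape's end, 9 mm wide, 10 mm tall at mid-thickness) sticking 9 mm out of the rim. 70 g. Origin in the middle of the case, 8 mm over what it lies on; its x points to the tab.
- tab1 (a point): Outer end of the tab of tape1, 34 mm from the middle of the case (absent with it).
- tape2: Pocket tape measure (may be absent): round white plastic case 50 mm across, 16 mm thick, both faces alike, with one tab (the tape's end, 9 mm wide, 10 mm tall at mid-thickness) sticking 9 mm out of the rim. 70 g. Origin in the middle of the case, 8 mm over what it lies on; its x points to the tab.
- tab2 (a point): Outer end of the tab of tape2, 34 mm from the middle of the case (absent with it).
- tape3: Pocket tape measure (may be absent): round white plastic case 50 mm across, 16 mm thick, both faces alike, with one tab (the tape's end, 9 mm wide, 10 mm tall at mid-thickness) sticking 9 mm out of the rim. 70 g. Origin in the middle of the case, 8 mm over what it lies on; its x points to the tab.
- tab3 (a point): Outer end of the tab of tape3, 34 mm from the middle of the case (absent with it).
- tape4: Pocket tape measure (may be absent): round white plastic case 50 mm across, 16 mm thick, both faces alike, with one tab (the tape's end, 9 mm wide, 10 mm tall at mid-thickness) sticking 9 mm out of the rim. 70 g. Origin in the middle of the case, 8 mm over what it lies on; its x points to the tab.
- tab4 (a point): Outer end of the tab of tape4, 34 mm from the middle of the case (absent with it).
- loupe: Bystander: a printer's loupe, 42 mm across, 38 mm tall. Origin at the centre of its underside.
- masking: Bystander: small roll of masking tape, 76 mm across, 22 mm tall, lying flat. Origin at the centre of its underside.
- inktin_b: Bystander: blue ink tin 84 mm across, 62 mm tall. Origin at the centre of its underside.
- cleaner: Bystander: purple cleaner bottle 64 mm across, 178 mm tall. Origin at the centre of its underside.
Not all that is in view belongs to the job. What is shaped like the tape2 but turquoise or yellow is not meant. Leave any orange or red look-alike of the tape1 alone.

How it is judged:
By the outcome, as a careful person would: the job done as asked, in the order asked, and still so for the second after the job is handed in, with the robot touching nothing.
Of tape0, tape1, tape2, tape3, tape4 only 3 to 5 are there at a start; the rules pass over those that are not, and their reading is None.
At some moment in a run one of tape0, tape1, tape2, tape3, tape4 may be knocked a few centimetres aside while the robot is not near it.
Once in a run the grip may slacken for a moment while it holds something.
It also fails if it takes over 210 s, if anything falls off the work surface, if the arm or the gripper's body presses on something with over 40 N, if the wrist force passes 120 N, or if a joint passes its speed limit or range.

## Robot

A 6-joint arm with a two-finger parallel gripper is mounted at the origin on the work surface. World frame = base frame: x ahead of the robot, y to its left, z up, the work surface at z = 0. Lengths are in mm, angles in rad, forces in N, time in s.
With the tool pointing down it reaches from about 350 to 725 mm from the base axis. Payload 4.3 kg.
Tool frame: the origin (TCP) lies on the centre line of the jaws, within the pads' length; the fingertips stand 17 mm ahead of it and the grasp point (between the pads) lies 2 mm behind it; z points along the fingers, y is the line along which they close (so a half turn about z gives the same grasp; the last joint's range is limited). The gripper opens to 85 mm and grips with 20 to 120 N. Pads are 22 mm wide; open, the fingers measure 114 mm over their backs; the gripper's body (76 mm by 85 mm) begins 54 mm behind the grasp point. The pads swing forward as they close: fully open they stand 13 mm farther back than shut.
Start: joints at [1.094, 0.377, 0.081, 1.274, 0, 1.46], TCP at [206.221, 536.785, 248.329] pointing down, gripper open.
Joint ranges: [-2.72, 2.72], [-0.84, 1.66], [-1.02, 1.22], [-1.77, 2.12], [-1.37, 1.28], [-3.14, 3.14]. Speed limits (rad/s): [2.57, 2.57, 3.14, 3.14, 3.14, 3.14].

## Interface

Orientations are given as a unit quaternion [x, y, z, w].
In Python, from rig import get_state, cams, finish_job gives the robot as it stands.
- The arm moves only by the shell command python3 -m pendant 'ROWS'. ROWS is text: rows parted by semicolons, each of 5 numbers parted by spaces: the finger opening in m, from 0 to 0.0854, then the shift along the world's x, y, z in m, then the turn about the world's z in degrees. A call has 1 to 12 rows; each row shifts and turns the commanded pose from where the row before left it; what a row does not reach is not made up. A row lasts 1/10 s, in which the tool goes at most 50 mm and 8.59 degrees, less where a joint would pass 70% of its speed; a pose out of reach is approached as far as the arm can. A call is refused whole if a number of a shift passes 0.05 or a number of a turn 8.59, either way. A call with a gripper value outside its range is refused whole. The fingers move at their own pace and stop on an object; the grip force is fixed at half the most. Time passes only in rows, so rows that do not move let the fingers close. It gives the time, the measured TCP pose, the force, the opening and the grip force at its end, in the units of the state.
- get_state(): the state, without advancing time (a new reading comes with each control period).
- cams.read_camera(name): name is "scene" or "top" or "wrist"; returns a dict with "img" (420x560x3 uint8, red, green, blue), "range_z" (420x560 float32, mm along the optical axis (not along the pixel's ray), 0 where there is no reading), "K" (3x3 intrinsics, pixels), "view" (4x4, takes a point from world to camera coordinates). Camera axes: x right, y down, z forward; pixel columns grow to the right and rows downward; lengths in mm; the calibration is good to about 2 mm. A picture is of the moment at which its call begins.
- finish_job(): hands the job in; it is judged then, once.
Trained networks look in a picture, given as the dict that the camera call returned (one of the last four; its "shot" number tells which), for a name from the list of things; names that differ only in an ending like _2 or _b are one class to them, and where a whole thing is asked for, a point or a joint stands for the part that bears it (a point fixed in the world has none). Each returns a list of dicts, best first, with "score" (0 to 1); they miss things now and then, are a little off and sometimes report something else, mostly with a low value. They report only what shows in the picture. A call takes as long as a camera call. They do not tell look-alikes from the thing itself.
- cams.search_frame(picture, target): "at" ([x, y, z] in mm, in world coordinates, good to about 4 mm: the middle of the surface that is visible of it).
The state is a dict: "t": time; "q": joint angles; "joint_vel": joint speeds; "tau": joint torques, N m; "tcp_pos": TCP position; "tcp_rot": TCP orientation; "contact_force": force on the tool from outside, world axes, zero at the start; "ft_torque": the same for the moment, N m; "finger_gap": finger opening in mm; "finger_force": force on a finger pad.
Only numpy, scipy, OpenCV 4.12 (cv2) and the standard library are available. Lean on these libraries where they do the work, as an engineer would, in place of code of your own. Each camera call takes 0.05 s, during which the arm holds its last target. There are 200 camera calls.

## Working session

There is one attempt and no reset: what is moved stays moved. The work goes in short steps, Python scripts to look and compute and a shell command to move; the robot and the scene stay as the last step left them, time stands still between calls to the robot, and variables do not carry over. Pictures are saved under pics/ and viewed, at most 14 in all, crops included, and the job is handed in when it is done.

```bash
mkdir -p pics; ls; cat > h.py <<'E'
import numpy as np, cv2
from rig import get_state, cams, finish_job
def save(p,name,crop=None,s=1):
    im=p["img"][:,:,::-1]
    if crop: im=im[crop[1]:crop[3],crop[0]:crop[2]]
    cv2.imwrite("pics/"+name,cv2.resize(im,None,fx=s,fy=s,interpolation=cv2.INTER_CUBIC))
def proj(p,X):
    X=np.atleast_2d(X); c=np.c_[X,np.ones(len(X))]@np.array(p["view"]).T
    u=c[:,:3]@np.array(p["K"]).T; return u[:,:2]/u[:,2:]
def cloud(p):
    z=p["range_z"].astype(float); h,w=z.shape; v,u=np.mgrid[:h,:w]
    K=np.array(p["K"]); c=np.stack([(u-K[0,2])/K[0,0]*z,(v-K[1,2])/K[1,1]*z,z,np.ones_like(z)],-1)
    return (c@np.linalg.inv(np.array(p["view"])).T)[...,:3]
def onplane(p,uv,zw):
    K=np.array(p["K"]);Vi=np.linalg.inv(np.array(p["view"]))
    uv=np.atleast_2d(uv); d=np.c_[uv,np.ones(len(uv))]@np.linalg.inv(K).T@Vi[:3,:3].T
    return Vi[:3,3]+d*((zw-Vi[2,3])/d[:,2:])
E
python3 - <<'E'
from h import *
p=cams.read_camera("top"); save(p,"top0.png",s=1.42)
for n in ["jig","leaf","handle","hook","hook_knob","nest0","tape0","tab0","loupe","masking","inktin_b","cleaner"]:
    for d in cams.search_frame(p,n)[:7]:
        print(n,round(d["score"],2),np.round(d["at"]),np.round(proj(p,d["at"])[0]*1.42))
print(p["K"],p["view"])
s=cams.read_camera("scene"); save(s,"scene0.png",s=1.42)
E
```

```text
pics
jig 0.96 [ 600. -117.   35.] [450. 264.]
leaf 0.89 [ 601. -113.   31.] [448. 264.]
handle 0.79 [ 605. -110.   28.] [446. 263.]
hook_knob 0.72 [643. 270.  40.] [249. 243.]
hook_knob 0.51 [ 536. -236.   37.] [514. 297.]
nest0 0.78 [ 598. -114.   30.] [449. 266.]
nest0 0.7 [422. 295.  17.] [234. 359.]
nest0 0.25 [412.  50.  10.] [363. 364.]
tape0 0.81 [521. 344.  17.] [211. 307.]
tape0 0.81 [323. 137.  13.] [317. 411.]
tape0 0.7 [323. 303.  15.] [228. 412.]
tape0 0.67 [425. 292.  16.] [236. 357.]
tape0 0.63 [412.  46.  16.] [365. 364.]
tape0 0.61 [ 534. -237.   40.] [515. 298.]
tape0 0.6 [428. 185.  16.] [292. 356.]
tab0 0.87 [428. 182.  15.] [294. 356.]
tab0 0.86 [343. 402.  16.] [176. 401.]
tab0 0.85 [415.  50.  14.] [363. 363.]
tab0 0.68 [455. 412.  17.] [174. 342.]
tab0 0.68 [425. -54.  17.] [418. 357.]
tab0 0.62 [421. 295.  16.] [235. 359.]
tab0 0.62 [325. 307.  18.] [226. 411.]
loupe 0.49 [644. 270.  38.] [249. 242.]
masking 0.59 [527. 222.  24.] [273. 303.]
masking 0.31 [ 600. -115.   29.] [449. 265.]
inktin_b 0.75 [ 585. -447.   62.] [629. 269.]
cleaner 0.59 [677. 372. 119.] [182. 214.]
cleaner 0.17 [ 602. -119.   34.] [451. 264.]
[[436.14045623   0.         281.22421383]
 [  0.         436.14045623 210.25283718]
 [  0.           0.           1.        ]] [[-4.76812667e-04 -9.99906691e-01 -1.36521493e-02 -1.87328461e+01]
 [-9.86982731e-01  2.66617712e-03 -1.60804165e-01  5.33112456e+02]
 [ 1.60825559e-01  1.33977622e-02 -9.86891909e-01  1.12337629e+03]
 [ 0.00000000e+00  0.00000000e+00  0.00000000e+00  1.00000000e+00]]
```

View pics/top0.png

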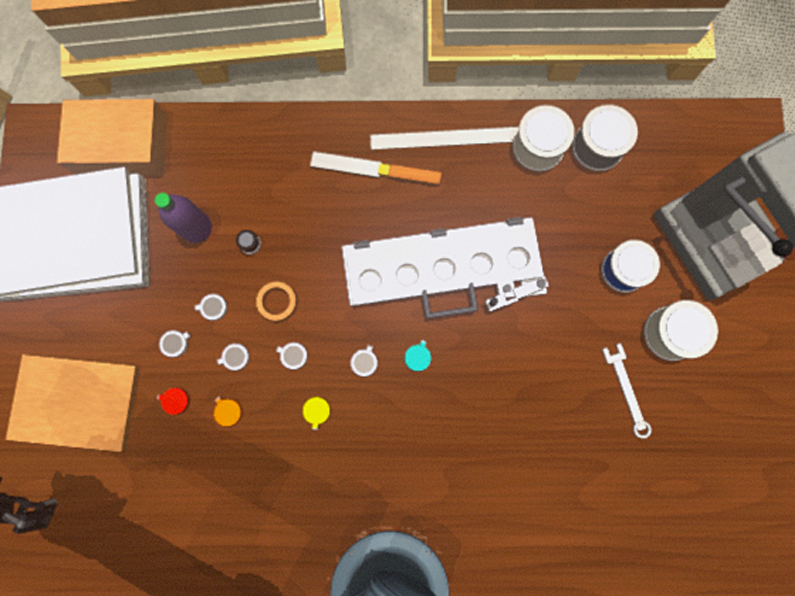

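View pics/scene0.png

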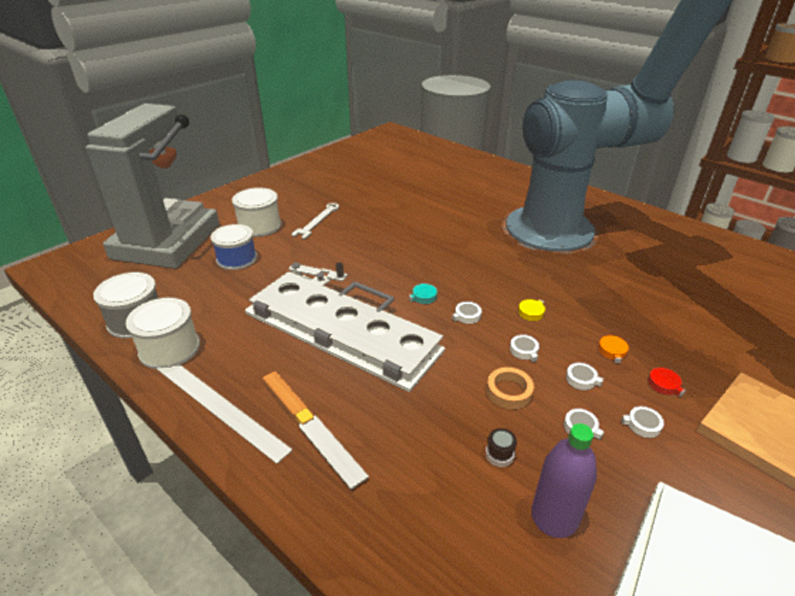

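The top picture (795 px wide) shows five white tapes at (212,307), (173,343), (235,356), (293,356) and (364,362). Look-alikes to leave are turquoise (418,357), red (174,401), orange (227,412) and yellow (316,411). The jig is at (445,262), the handle at (450,300), and the hook at (515,295), slightly open with its knob near (492,302). I choose the five white ones, and check that in a close crop.

```bash
cat >> h.py <<'E'
def tapes(p,ztop=16,minpx=60,roi=None):
    """white cases with tab: returns list of (centre xy, tab direction world rad)"""
    im=p["img"].astype(int); C=cloud(p)
    sat=im.max(2)-im.min(2); m=((im.min(2)>75)&(sat<40)&(C[...,2]>ztop-11)&(C[...,2]<ztop+8)&(p["range_z"]>0)).astype(np.uint8)
    n,l,st,_=cv2.connectedComponentsWithStats(m); out=[]
    for i in range(1,n):
        if st[i,4]<minpx: continue
        c,_=cv2.findContours((l==i).astype(np.uint8),cv2.RETR_EXTERNAL,cv2.CHAIN_APPROX_NONE)
        c=max(c,key=len)[:,0].astype(float); w=onplane(p,c,ztop)[:,:2]
        if np.ptp(w,0).max()>85: continue
        ctr=np.median(w,0)
        for _ in range(30):   # circle fit R free, tab trimmed
            r=np.hypot(*(w-ctr).T); k=r<29
            if k.sum()<10: break
            A=np.c_[2*w[k],np.ones(k.sum())]; s=np.linalg.lstsq(A,(w[k]**2).sum(1),rcond=None)[0]; ctr=s[:2]
        R=np.sqrt(max(s[2]+ctr@ctr,0)); d=w-ctr; r=np.hypot(*d.T); k=r>max(R,25)+3.5
        a=np.arctan2(*d[k].mean(0)[::-1]) if k.any() else np.nan
        out.append((np.round(ctr,1),round(float(a),3),round(float(R),1),round(float(r.max()),1)))
    return out
E
python3 - <<'E'
from h import *
p=cams.read_camera("top"); save(p,"c1.png",(105,130,405,290),2.6)
for t in tapes(p): print(t)
C=cloud(p); im=p["img"].astype(int); 
m=(im.min(2)>120)&(im.max(2)-im.min(2)<40)&(C[...,2]>24)&(C[...,2]<40)&(C[...,0]<720)&(C[...,0]>480)&(abs(C[...,1]+115)<220)
m=cv2.morphologyEx(m.astype(np.uint8),cv2.MORPH_OPEN,np.ones((5,5)))
c=max(cv2.findContours(m,cv2.RETR_EXTERNAL,cv2.CHAIN_APPROX_NONE)[0],key=len)[:,0].astype(float)
w=onplane(p,c,32)[:,:2].astype(np.float32)
r=cv2.minAreaRect(w); print("leaf rect",r, np.round(cv2.boxPoints(r)))
# windows
cs,h=cv2.findContours(m,cv2.RETR_CCOMP,cv2.CHAIN_APPROX_NONE)
for q,hh in zip(cs,h[0]):
    if hh[3]>=0: 
        e=onplane(p,q[:,0].astype(float),32)[:,:2]; print("hole",np.round((e.max(0)+e.min(0))/2,1),len(q))
k=(C[...,2]>52)&(C[...,2]<75)&(abs(C[...,0]-540)<70)&(abs(C[...,1]+220)<110); print("knob",np.median(C[k],0),k.sum())
E
```

```text
(array([ 617.9, -250.6]), nan, 19.6, 20.8)
(array([ 607.2, -178.5]), nan, 19.8, 21.0)
(array([ 596.3, -106.4]), nan, 19.7, 21.0)
(array([585.3, -34.5]), nan, 19.8, 21.4)
(array([574.6,  38. ]), nan, 19.8, 21.0)
(array([522.1, 341.2]), 1.6, 24.4, 32.9)
(array([451.6, 413.7]), -1.004, 24.6, 34.4)
(array([425.8, 294.1]), 1.851, 24.3, 33.1)
(array([428.4, 182.3]), 1.172, 24.0, 34.1)
(array([415. ,  48.1]), -0.33, 24.0, 33.6)
leaf rect ((605.2002563476562, -103.70755004882812), (117.30169677734375, 366.5663757324219), 8.135848045349121) [[ 521.   69.]
 [ 573. -293.]
 [ 689. -277.]
 [ 637.   86.]]
hole [552.1  -5.3] 4
hole [571.6  36.8] 47
hole [593.8  62.9] 4
hole [576.9 -33.8] 54
hole [601.9 -13.4] 4
hole [6.075e+02 2.000e-01] 4
hole [607.6  46.6] 4
hole [ 591.9 -105.9] 47
hole [618.7  13.9] 4
hole [618.9  54.9] 4
hole [ 604.1 -176.6] 44
hole [627.  -10.7] 4
hole [632.4 -79. ] 4
hole [632.7   3. ] 4
hole [ 615.  -247.6] 44
hole [638.1 -49. ] 4
hole [ 651.5 -215.9] 4
hole [ 657.  -265.3] 4
knob [ 523.89592544 -193.41498923   68.37632933] 28
```

View pics/c1.png

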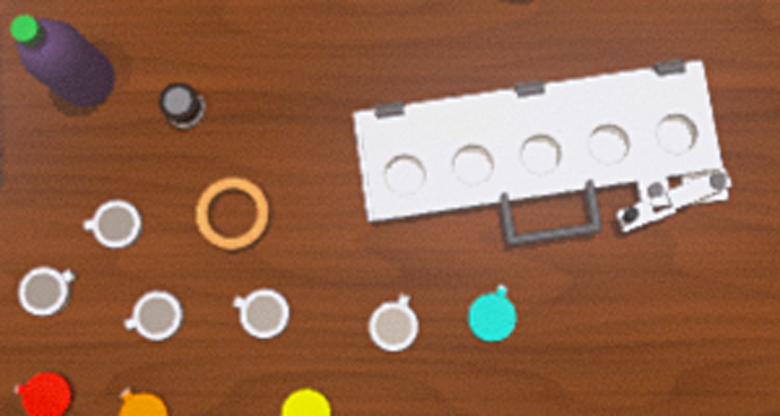

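The crop confirms five white cases with grey faces and a tab each; the coloured ones stay. Knob at crop (630,215), stud (656,190), pillar (718,180); the hook is about 0.2–0.3 open. I'll move above the jig for a wrist look.

```bash
python3 -m pendant '0.0854 0.025 -0.043 0.006 0;0.0854 0.025 -0.043 0.006 0;0.0854 0.025 -0.043 0.006 0;0.0854 0.025 -0.043 0.006 0;0.0854 0.025 -0.043 0.006 0;0.0854 0.025 -0.043 0.006 0;0.0854 0.025 -0.043 0.006 0;0.0854 0.025 -0.043 0.006 0;0.0854 0.025 -0.043 0.006 0;0.0854 0.025 -0.043 0.006 0;0.0854 0.025 -0.043 0.006 0;0.0854 0.025 -0.043 0.006 0'
python3 -m pendant '0.0854 0.01 -0.043 0 0;0.0854 0.01 -0.043 0 0;0.0854 0.01 -0.043 0 0;0.0854 0.01 -0.043 0 0;0.0854 0 0 0 0;0.0854 0 0 0 0'
python3 - <<'E'
from h import *
from scipy.spatial.transform import Rotation as R
s=get_state(); print(s["tcp_pos"],R.from_quat(s["tcp_rot"]).as_matrix().round(2).tolist(),s["q"])
p=cams.read_camera("wrist"); save(p,"w1.png",s=1.4); V=np.array(p["view"]); print("cam",-V[:3,:3].T@V[:3,3],V[:3,:3].round(2).tolist())
C=cloud(p);k=(C[...,2]>60)&(C[...,2]<75)&(abs(C[...,0]-540)<70)&(abs(C[...,1]+220)<110); print("knob",C[k].mean(0) if k.any() else 0,k.sum())
for d in cams.search_frame(p,"hook_knob")+cams.search_frame(p,"handle"): print(d["score"],d["at"])
E
```

```text
t: 1.95
tcp_pos: [506.3, 19.8, 320.7]
tcp_rot: [0.183, 0.983, 0.0, 0.0]
contact_force: [1.1, 0.8, -0.0]
finger_gap: 85.3
finger_force: 0.0
t: 2.55
tcp_pos: [545.6, -151.0, 319.8]
tcp_rot: [0.183, 0.983, 0.0, -0.0]
contact_force: [0.1, 0.7, -0.5]
finger_gap: 85.4
finger_force: 0.0
[ 545.55657672 -150.96914272  319.79406426] [[-0.93, 0.36, -0.0], [0.36, 0.93, 0.0], [0.0, 0.0, -1.0]] [-3.82321685e-01  3.55493428e-01  2.32550079e-01  1.44861141e+00
  5.60074051e-04 -1.34825274e-02]
cam [ 477.44205303 -126.32804051  444.58972917] [[0.36, 0.93, 0.0], [0.9, -0.35, 0.28], [0.26, -0.1, -0.96]]
knob [ 521.97701267 -194.10343693   67.36435764] 145
0.77 [538.3, -238.1, 40.3]
0.85 [602.0, -91.8, 33.1]
```

View pics/w1.png

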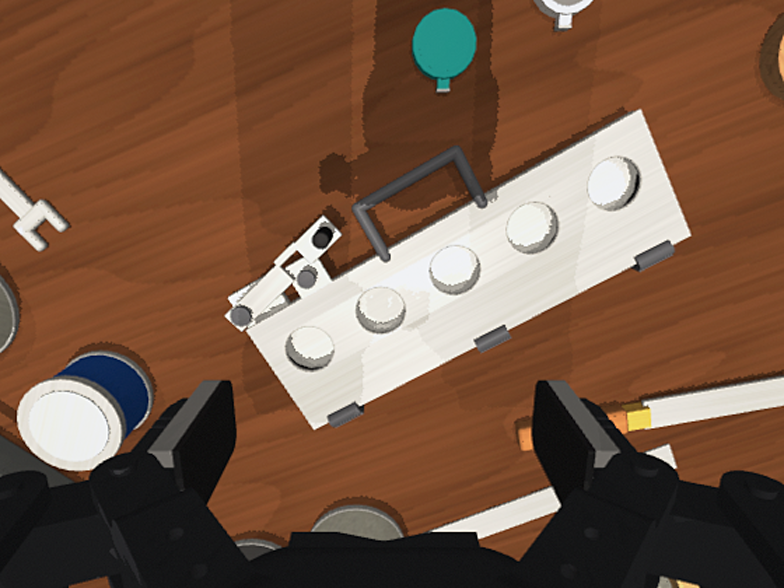

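Wrist view (784 px): leaf corners near (247,330), (314,430), (690,236), (640,110), the bow bar from (358,208) to (457,150), knob (322,236), stud (306,277), pillar (240,315).

```bash
python3 - <<'E'
from h import *
p=cams.read_camera("wrist"); C=cloud(p); im=p["img"].astype(int)
z=C[...,2]; b=im.min(2)>140
m=(b&(z>28)&(z<35.5)&(C[...,0]>480)&(C[...,0]<720)&(abs(C[...,1]+105)<220)).astype(np.uint8)
m=cv2.morphologyEx(m,cv2.MORPH_OPEN,np.ones((9,9)))
c=max(cv2.findContours(m,cv2.RETR_EXTERNAL,cv2.CHAIN_APPROX_NONE)[0],key=len)[:,0].astype(float)
w=onplane(p,c,32)[:,:2].astype(np.float32); r=cv2.minAreaRect(w); print(r,np.round(cv2.boxPoints(r),1))
print("leaf z",np.median(z[m>0]))
def at(u,v,zz): return onplane(p,[u/1.4,v/1.4],zz)[0].round(1)
print("bar",at(360,210,35),at(457,151,35),"pillar",at(240,315,45),"stud",at(306,277,45),"knob",at(322,236,69))
for n,u in dict(a=(310,348),b=(381,310),c=(455,270),d=(531,227),e=(613,183)).items(): print(n,at(*u,10),at(*u,32))
# bar by depth
k=(z>29)&(z<38)&(im.max(2)<110)&(C[...,0]<560)&(C[...,0]>480)&(C[...,1]>-190)&(C[...,1]<-60); q=C[k][:,:2]
print(k.sum(),np.round(cv2.boxPoints(cv2.minAreaRect(q.astype(np.float32))),1))
E
```

```text
((599.6721801757812, -104.3353271484375), (121.84365844726562, 364.9132080078125), 8.453363418579102) [[ 512.6   67.2]
 [ 566.2 -293.8]
 [ 686.8 -275.9]
 [ 633.1   85.1]]
leaf z 31.236129884953385
bar [ 515.5 -158.9   35. ] [500.1 -71.2  35. ] pillar [ 559.7 -283.8   45. ] stud [ 549.4 -219.3   45. ] knob [ 520.2 -189.8   69. ]
a [ 619.3 -251.1   10. ] [ 612.1 -244.7   32. ]
b [ 608.3 -176.4   10. ] [ 601.7 -173.8   32. ]
c [ 597.  -101.8   10. ] [ 590.9 -103.    32. ]
d [584.2 -28.3  10. ] [578.8 -33.1  32. ]
e [573.1  46.8  10. ] [568.3  38.1  32. ]
1314 [[ 494.9  -69.3]
 [ 511.3 -189.8]
 [ 564.7 -182.5]
 [ 548.3  -62. ]]
```

```bash
python3 -m pendant '0.0854 -0.003 -0.005 -0.02 -7.5;0.0854 -0.003 -0.005 -0.02 -7.5;0.0854 -0.003 -0.005 -0.02 -7.5;0.0854 -0.003 -0.005 -0.02 -7.5;0.0854 -0.003 -0.005 -0.02 -7.5;0.0854 -0.003 -0.005 -0.02 -7.5;0.0854 -0.003 -0.006 -0.02 -7.5;0.0854 -0.003 -0.006 -0.02 -7.5;0.06 0 0 -0.03 0;0.06 0 0 -0.03 0;0.06 0 0 0 0;0.06 0 0 0 0'
python3 - <<'E'
from h import *
p=cams.read_camera("wrist"); C=cloud(p)
k=(C[...,2]>60)&(C[...,2]<75)&(abs(C[...,0]-520)<25)&(abs(C[...,1]+193)<25); print("knob",C[k].mean(0) if k.any() else 0,k.sum()); save(p,"w2.png")
E
```

```text
t: 3.95
tcp_pos: [521.3, -191.1, 100.6]
tcp_rot: [0.649, 0.761, -0.0, -0.001]
contact_force: [0.0, 0.2, 0.7]
finger_gap: 59.9
finger_force: 0.0
knob [ 521.99828478 -193.16844326   67.01035663] 720
```

View pics/w2.png

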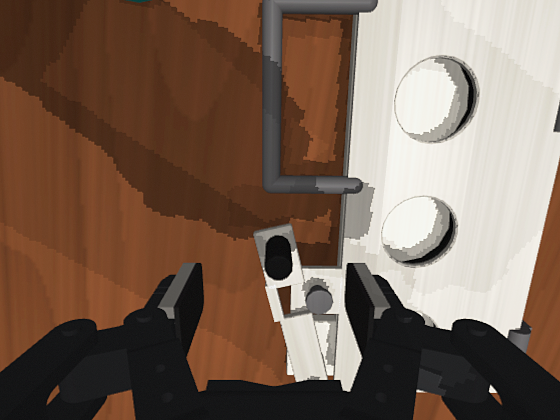

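Knob at (278,250) stands between the fingers (180 and 370), with the stud at (320,298) clear of them. I go down and close.

```bash
python3 -m pendant '0.06 0 -0.002 -0.02 0;0.06 0.001 0 -0.02 0;0.06 0 0 0 0;0 0 0 0 0;0 0 0 0 0;0 0 0 0 0;0 0 0 0 0;0 0 0 0 0;0 0 0 0 0;0 0 0 0 0'
```

```text
t: 5.0
tcp_pos: [523.7, -194.6, 61.7]
tcp_rot: [0.65, 0.76, 0.0, 0.001]
contact_force: [-0.7, 0.4, 7.2]
finger_gap: 12.1
finger_force: 58.5
```

```bash
python3 -m pendant '0 0 0 0.002 0;0 -0.013 -0.0065 0 0;0 -0.0115 -0.008 0 0;0 -0.011 -0.010 0 0;0 -0.009 -0.012 0 0;0 -0.007 -0.012 0 0;0 0 0 0 0'
python3 -m pendant '0 -0.005 -0.013 0 0;0 -0.0035 -0.0135 0 0;0 -0.0015 -0.015 0 0;0 0.0005 -0.015 0 0;0 0.003 -0.0135 0 0;0 0 0 0 0;0 0 0 0 0'
```

```text
t: 5.7
tcp_pos: [468.3, -244.6, 61.9]
tcp_rot: [0.651, 0.759, -0.002, -0.001]
contact_force: [-5.6, -0.1, 0.0]
finger_gap: 11.8
finger_force: 60.2
t: 6.4
tcp_pos: [467.1, -316.7, 62.4]
tcp_rot: [0.651, 0.759, -0.001, 0.003]
contact_force: [4.7, -3.1, -7.9]
finger_gap: 11.6
finger_force: 59.3
```

```bash
python3 -m pendant '0.06 0 0 0 0;0.06 0 0 0 0;0.06 0 0 0 0;0.06 0 0 0.03 0;0.06 0 0 0.03 0;0.06 0.008 0.04 0 0;0.06 0.008 0.04 0 0;0.06 0.008 0.04 0 0;0.06 0.008 0.04 0 0;0.06 0.008 0.039 0 0;0.06 0 0 0 0;0.06 0 0 0 0'
python3 - <<'E'
from h import *
p=cams.read_camera("wrist"); C=cloud(p); z=C[...,2]; im=p["img"]
k=(z>31)&(z<38)&(im.max(2)<120)&(C[...,0]<530)&(C[...,0]>480)&(C[...,1]>-170)&(C[...,1]<-60); q=C[k]
print(k.sum(),q.mean(0)); r=cv2.minAreaRect(q[:,:2].astype(np.float32)); print(np.round(cv2.boxPoints(r),1))
t=cams.read_camera("top"); C=cloud(t); k=(C[...,2]>52)&(C[...,2]<75)&(abs(C[...,0]-470)<40)&(abs(C[...,1]+300)<50); print("knob",C[k].mean(0),k.sum())
print(tapes(t)[-5:])
E
```

```text
t: 7.6
tcp_pos: [504.8, -113.3, 122.5]
tcp_rot: [0.649, 0.761, -0.0, 0.001]
contact_force: [-0.7, 0.0, 0.5]
finger_gap: 60.1
finger_force: 0.0
2937 [ 509.63297255 -109.26658851   33.3142944 ]
[[ 495.5 -166.7]
 [ 529.9 -166.7]
 [ 530.   -64.7]
 [ 495.5  -64.7]]
knob [ 467.40315805 -317.8806104    65.8117352 ] 32
[(array([451.7, 413.7]), -1.007, 24.6, 34.4), (array([425.8, 294.2]), 1.845, 24.3, 33.8), (array([428.3, 182.3]), 1.17, 24.1, 34.1), (array([415.,  48.]), -0.308, 24.1, 34.3), (array([  18.6, -100.3]), nan, 12.4, 20.5)]
```

```bash
python3 -m pendant '0.06 0.002 -0.002 -0.03 0;0.06 0 0 -0.03 0;0.06 0 0 -0.031 0;0.06 0 0 0 0;0 0 0 0 0;0 0 0 0 0;0 0 0 0 0;0 0 0 0 0;0 0 0 0 0;0 0 0 0 0;0 0 0 0 0'
```

```text
t: 8.8
tcp_pos: [508.1, -116.4, 32.9]
tcp_rot: [0.65, 0.76, 0.0, 0.002]
contact_force: [-1.1, -1.0, 6.8]
finger_gap: 7.7
finger_force: 58.6
```

```bash
python3 -m pendant '0 0.0008 0.0001 0.0155 0;0 0.0023 0.0003 0.0153 0;0 0.0038 0.0006 0.015 0;0 0.0052 0.0008 0.0146 0;0 0.0066 0.001 0.014 0;0 0.008 0.0012 0.0132 0;0 0 0 0 0'
python3 -m pendant '0 0.0093 0.0014 0.0123 0;0 0.0105 0.0016 0.0113 0;0 0.0115 0.0017 0.0102 0;0 0.0125 0.0019 0.009 0;0 0.0133 0.002 0.0077 0;0 0.0139 0.0021 0.0063 0;0 0 0 0 0'
```

```text
t: 9.5
tcp_pos: [533.1, -112.6, 120.2]
tcp_rot: [0.65, 0.76, -0.001, 0.001]
contact_force: [-3.6, -3.6, 2.8]
finger_gap: 7.7
finger_force: 59.4
t: 10.2
tcp_pos: [603.7, -102.0, 179.9]
tcp_rot: [0.65, 0.76, -0.001, 0.001]
contact_force: [-11.5, -1.2, 24.2]
finger_gap: 7.4
finger_force: 62.7
```

```bash
python3 -m pendant '0 0 0 0.0025 0;0 0.0145 0.0022 0.0055 0;0 0.0149 0.0022 0.004 0;0 0 0 0 0'; python3 -m pendant '0 0.0152 0.0023 0.002 0;0 0.0153 0.0023 0.0003 0;0 0.0152 0.0023 -0.0012 0;0 0 0 0 0'
```

```text
t: 10.6
tcp_pos: [634.9, -97.4, 190.1]
tcp_rot: [0.65, 0.76, -0.0, 0.002]
contact_force: [-2.7, -1.8, 9.8]
finger_gap: 7.2
finger_force: 60.5
t: 11.0
tcp_pos: [682.1, -90.8, 190.3]
tcp_rot: [0.65, 0.76, 0.001, 0.003]
contact_force: [3.0, -3.5, 4.5]
finger_gap: 7.0
finger_force: 61.6
```

```bash
python3 -m pendant '0.05 0 0 0 0;0.05 0 0 0 0;0.05 0 0 0.02 0;0.05 0 0 0.035 0;0.06 0 0 0.035 0;0.0854 -0.04 -0.022 0 0;0.0854 -0.04 -0.022 0 0;0.0854 -0.03 -0.022 0 0;0.0854 0 -0.022 0 0;0.0854 0 -0.022 0 0;0.0854 0 0 0 0;0.0854 0 0 0 0'
cat >> h.py <<'E'
def jigmask(p):
    C=cloud(p); im=p["img"].astype(int); return C,im
E
python3 - <<'E'
from h import *
p=cams.read_camera("wrist"); save(p,"w3.png",s=1.4)
p2=cams.read_camera("top"); save(p2,"t3.png",(230,140,400,240),4)
C=cloud(p2); k=(C[...,2]>150)&(C[...,0]>600)&(C[...,1]>-160)&(C[...,1]<-30)&(C[...,2]<200); print("handle",C[k].mean(0) if k.any() else 0,k.sum())
E
```

```text
t: 12.2
tcp_pos: [568.9, -199.3, 278.3]
tcp_rot: [0.65, 0.76, 0.0, -0.001]
contact_force: [0.1, -0.2, 0.3]
finger_gap: 85.6
finger_force: 0.0
handle [680.60126679 -91.20059941 183.25111096] 219
```

View pics/w3.png

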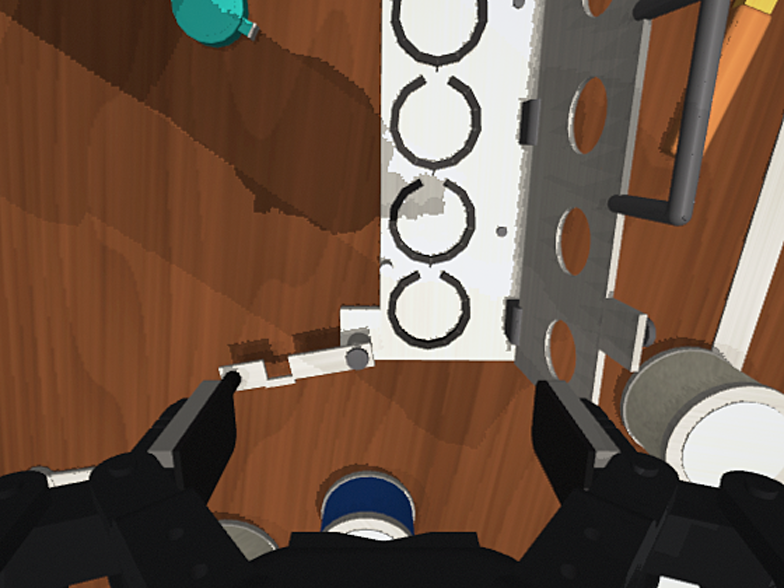

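The leaf stands up and the hook is clear (knob at (232,378)). Nest rings show dark at (428,308), (433,220), (436,122), (440,20), each with its gap towards jig +y. I'll fit the rings.

```bash
python3 - <<'E'
from h import *
from scipy.optimize import least_squares
def fit(p,tag):
    C=cloud(p); im=p["img"].astype(int); w16=onplane(p,np.stack(np.meshgrid(np.arange(560),np.arange(420)),-1).reshape(-1,2).astype(float),16)[:,:2].reshape(420,560,2)
    n2=np.array([591.,-104.]); e=np.array([-.148,.989]); pts=[]
    for k in range(-2,3):
        c=n2+72*k*e; d=np.hypot(*(w16-c).transpose(2,0,1)); m=(d<42)&(im.max(2)<90); m[300:]=False
        if m.sum()<150 : continue
        vv,uu=np.nonzero(m)
        if vv.min()<2: continue
        q=w16[m]; r=least_squares(lambda x:np.hypot(*(q-x[:2]).T)-x[2],[*c,30],loss="soft_l1").x
        pts.append((k,r)); print(tag,k+2,r.round(1),m.sum())
    K=np.array([k for k,_ in pts]); P=np.array([r[:2] for _,r in pts])
    if len(K)>1: print(np.polyfit(K,P,1).round(2))
fit(cams.read_camera("wrist"),"w"); fit(cams.read_camera("top"),"t")
E
```

```text
w 0 [ 611.4 -245.9   30.3] 875
w 1 [ 601.  -175.6   30.3] 948
w 2 [ 590.2 -104.9   30.5] 1105
[[ -10.62   70.5 ]
 [ 590.24 -104.98]]
```

```bash
python3 -m pendant '0.0854 -0.01925 0.031 -0.016 7.94;0.0854 -0.01925 0.031 -0.016 7.94;0.0854 -0.01925 0.031 -0.016 7.94;0.0854 -0.01925 0.031 -0.016 7.94;0.0854 -0.01925 0.031 -0.016 7.94;0.0854 -0.01925 0.031 -0.016 7.94;0.0854 -0.01925 0.031 -0.016 7.94;0.0854 -0.01925 0.03 -0.016 7.94;0.0854 0 0 0 0;0.0854 0 0 0 0'
cat > look.py <<'E'
from h import *
from scipy.spatial.transform import Rotation as R
import sys
s=get_state(); M=R.from_quat(s["tcp_rot"]).as_matrix(); ax=np.degrees(np.arctan2(M[1,0],M[0,0])); c=np.array(s["tcp_pos"])
print("tcp",c.round(1),"toolx",ax.round(1))
p=cams.read_camera("wrist"); 
if len(sys.argv)>1: save(p,sys.argv[1])
for (x,a,r,rm) in tapes(p,minpx=400):
    if r<22: continue
    t=np.degrees(a); turn=(t-ax+90)%180-90
    print("tape",x,"tab",t.round(1),"R",r,rm,"delta",(x-c[:2]).round(1),"turn",turn.round(1))
E
python3 look.py w4.png
```

```text
t: 13.4
tcp_pos: [414.9, 48.2, 150.7]
tcp_rot: [0.151, 0.988, -0.0, -0.0]
contact_force: [0.1, 0.1, 0.9]
finger_gap: 85.4
finger_force: 0.0
tcp [414.9  48.2 150.7] toolx 162.6
tape [424.5 180.5] tab 66.5 R 25.4 34.7 delta [  9.6 132.3] turn 83.9
tape [411.6  48.5] tab -20.6 R 24.7 33.5 delta [-3.3  0.3] turn -3.2
```

View pics/w4.png

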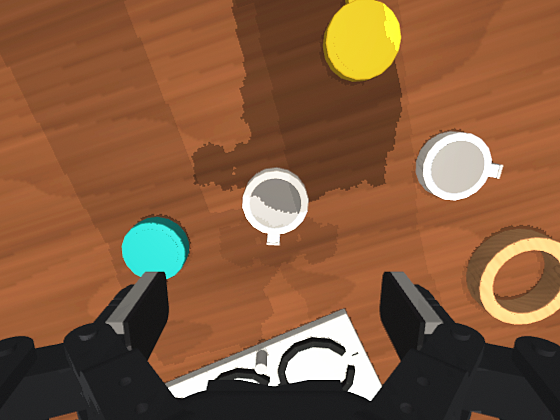

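```bash
python3 -m pendant '0.0854 -0.0015 0.0003 -0.04 -3;0.075 0 0 -0.04 0;0.07 0 0 -0.03 0;0.07 0 0 -0.0165 0;0.07 0 0 0 0;0.03 0 0 0 0;0.03 0 0 0 0;0.03 0 0 0 0;0.03 0 0 0 0;0.03 0 0 0 0;0.03 0 0 0 0'; python3 look.py
```

```text
t: 14.55
tcp_pos: [415.9, 47.2, 26.1]
tcp_rot: [0.178, 0.984, -0.0, 0.002]
contact_force: [-1.7, -1.1, 6.6]
finger_gap: 46.4
finger_force: 60.9
tcp [415.9  47.2  26.1] toolx 159.5
tape [410.2  47.8] tab -20.5 R 24.8 33.5 delta [-5.7  0.6] turn 0.0
```

```bash
python3 -m pendant '0.03 0 0 0.03 0;0.03 0 0 0.04 0;0.03 0.013 -0.001 0 8.5;0.03 0.014 0 0 8.5;0.03 0.014 -0.001 0 8.5;0.03 0.014 0 0 8.5;0.03 0.014 -0.001 0 8.5;0.03 0.014 0 0 8.5;0.03 0.014 -0.001 0 8.5;0.03 0.014 0 0 8.5;0.03 0.014 -0.001 0 8.5;0.03 0.014 0 0 8.5'
python3 -m pendant '0.03 0.013 0 0 8.5;0.03 0 0 0 8.5;0.03 0 0 0 8.5;0.03 0 0 0 8.5;0.03 0 0 -0.03 0;0.03 0 0 0 0;0.03 0 0 0 0'
cat > place.py <<'E'
from h import *
from scipy.spatial.transform import Rotation as R
from scipy.optimize import least_squares
import sys
zt=float(sys.argv[1])          # TCP-z at which the case bottom is on z=0 -> case top = tcpz-zt+16
n=int(sys.argv[2])
s=get_state(); c=np.array(s["tcp_pos"]); M=R.from_quat(s["tcp_rot"]).as_matrix(); ax=np.degrees(np.arctan2(M[1,0],M[0,0]))
print("tcp",c.round(1),"toolx",ax.round(1),"gap",round(float(s["finger_gap"]),1))
p=cams.read_camera("wrist")
if len(sys.argv)>3: save(p,sys.argv[3])
im=p["img"].astype(int); C=cloud(p); top=c[2]-zt+16
k=(abs(C[...,2]-top)<7)&(im.min(2)>75)&(im.max(2)-im.min(2)<40)&(np.hypot(C[...,0]-c[0],C[...,1]-c[1])<45)
print("case top z: expected",round(top,1),"seen",np.median(C[k][:,2]).round(1) if k.any() else None)
T=[t for t in tapes(p,ztop=top,minpx=300) if np.hypot(*(t[0]-c[:2]))<20]
for t in T: print("held",t[0],"tab",np.degrees(t[1]).round(1),"R",t[2],t[3],"rel",(t[0]-c[:2]).round(1))
w16=onplane(p,np.stack(np.meshgrid(np.arange(560),np.arange(420)),-1).reshape(-1,2).astype(float),16)[:,:2].reshape(420,560,2)
e=np.array([-10.65,71.2]); n0=np.array([611.5,-246.7]); est=[]
for i in range(5):
    c0=n0+i*e; d=np.hypot(*(w16-c0).transpose(2,0,1)); m=(d<40)&(im.max(2)<90)&(abs(C[...,2]-15)<7); 
    if m.sum()<250 or np.nonzero(m)[0].min()<2: continue
    q=w16[m]; x=least_squares(lambda x:np.hypot(*(q-x[:2]).T)-x[2],[*c0,30],loss="soft_l1").x
    a=np.arctan2(*(q-x[:2]).T[::-1]); cov=len(np.unique((a*18/np.pi).astype(int)))
    print("ring",i,x.round(1),m.sum(),cov)
    if cov>24 and 28.5<x[2]<32: est.append(x[:2]+(n-i)*e)
if est: print("nest",n,"by rings",np.round(est,1).tolist())
if est and T: print("MOVE",(np.mean(est,0)-T[0][0]).round(1),"turn",round(98.5-np.degrees(T[0][1]),1))
E
python3 place.py 26 4 w5.png
```

```text
t: 15.8
tcp_pos: [554.5, 42.4, 95.6]
tcp_rot: [-0.536, 0.844, -0.001, 0.001]
contact_force: [0.5, 0.9, -1.1]
finger_gap: 46.5
finger_force: 61.7
t: 16.5
tcp_pos: [565.5, 42.5, 64.7]
tcp_rot: [0.757, -0.653, -0.0, 0.0]
contact_force: [-0.7, 0.3, -0.5]
finger_gap: 46.0
finger_force: 61.8
tcp [565.5  42.5  64.7] toolx -81.5 gap 46.0
case top z: expected 54.7 seen 53.6
held [564.8  37. ] tab 98.4 R 24.8 33.4 rel [-0.7 -5.5]
ring 3 [580. -34.  30.] 5957 35
ring 4 [569.4  35.5  30. ] 2656 22
nest 4 by rings [[569.4, 37.2]]
MOVE [4.6 0.2] turn 0.1
```

View pics/w5.png

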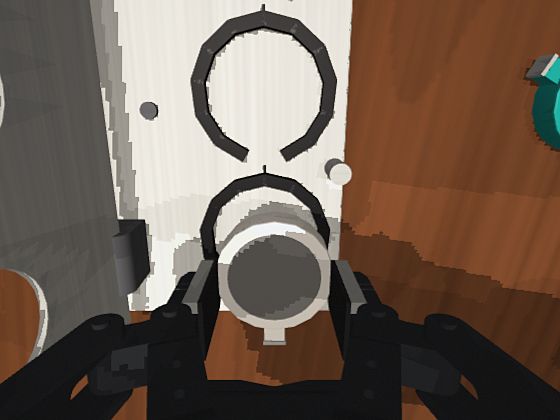

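The held tape is at (273,277) between the jaws, tab down-image; ring 4 shows behind it and ring 3 at (263,88).

```bash
python3 -m pendant '0.03 0.0045 0.0002 -0.005 0;0.03 0 0 -0.013 0;0.03 0 0 0 0;0.03 0 0 0 0'; python3 place.py 26 4
```

```text
t: 16.95
tcp_pos: [569.7, 42.8, 45.5]
tcp_rot: [0.758, -0.653, -0.001, 0.001]
contact_force: [-0.1, 0.2, -1.3]
finger_gap: 46.1
finger_force: 61.8
tcp [569.7  42.8  45.5] toolx -81.5 gap 46.1
case top z: expected 35.5 seen 34.4
held [569.   37.3] tab 98.4 R 24.8 33.4 rel [-0.7 -5.5]
ring 4 [569.8  35.   29.6] 3132 22
```

```bash
python3 -m pendant '0.03 0.0005 0 -0.003 0;0.03 0 0 -0.003 0;0.03 0 0 -0.002 0;0.03 0 0 -0.001 0;0.03 0 0 0 0'; python3 place.py 26 4
```

```text
t: 17.5
tcp_pos: [570.6, 42.7, 36.9]
tcp_rot: [0.758, -0.653, -0.0, 0.0]
contact_force: [0.2, -1.0, -0.8]
finger_gap: 46.2
finger_force: 61.8
tcp [570.6  42.7  36.9] toolx -81.5 gap 46.2
case top z: expected 26.9 seen 25.8
held [570.   37.1] tab 98.4 R 24.8 33.4 rel [-0.6 -5.6]
ring 4 [569.6  36.8  31. ] 3427 28
nest 4 by rings [[569.6, 36.8]]
MOVE [-0.4 -0.3] turn 0.1
```

```bash
python3 -m pendant '0.06 0 0 0 0;0.065 0 0 0 0;0.065 0 0 0.02 0;0.0854 0 0 0.04 0;0.0854 -0.028 0.028 0.03 -7.9;0.0854 -0.028 0.028 0.02 -7.9;0.0854 -0.028 0.028 0 -7.9;0.0854 -0.028 0.028 0 -7.9;0.0854 -0.028 0.027 0 0;0.0854 0 0 0 0;0.0854 0 0 0 0'; python3 look.py
python3 - <<'E'
from h import *
for t in tapes(cams.read_camera("top")): print(t)
E
```

```text
t: 18.65
tcp_pos: [430.8, 182.4, 147.5]
tcp_rot: [-0.552, 0.834, -0.0, 0.0]
contact_force: [0.4, -0.8, 0.1]
finger_gap: 85.2
finger_force: 0.0
tcp [430.8 182.4 147.5] toolx -113.0
tape [425.9 182. ] tab 66.7 R 24.7 33.4 delta [-4.9 -0.4] turn -0.3
tape [423.9 291.2] tab 106.2 R 25.8 35.0 delta [ -6.9 108.8] turn 39.1
(array([427.2, 180. ]), nan, 22.5, 26.4)
```

```bash
python3 -m pendant '0.0854 -0.005 -0.0005 -0.04 0;0.075 0 0 -0.04 0;0.07 0 0 -0.03 0;0.07 0 0 -0.013 0;0.07 0 0 0 0;0.03 0 0 0 0;0.03 0 0 0 0;0.03 0 0 0 0;0.03 0 0 0 0;0.03 0 0 0 0'; python3 look.py
```

```text
t: 19.75
tcp_pos: [427.4, 181.2, 25.7]
tcp_rot: [-0.551, 0.834, -0.001, 0.001]
contact_force: [-1.4, -2.7, 6.3]
finger_gap: 46.5
finger_force: 61.2
tcp [427.4 181.2  25.7] toolx -113.1
tape [426.2 180.4] tab 66.3 R 24.9 34.0 delta [-1.2 -0.8] turn -0.6
```

```bash
python3 -m pendant '0.03 0 0 0.03 0;0.03 0 0 0.04 0;0.03 0.019 -0.0267 0 8.05;0.03 0.019 -0.0267 0 8.05;0.03 0.019 -0.0267 0 8.05;0.03 0.019 -0.0267 0 8.05;0.03 0.019 -0.0267 0 0;0.03 0.019 -0.0267 0 0;0.03 0.019 -0.0267 0 0;0.03 0.019 -0.0267 0 0;0.03 0 0 -0.03 0;0.03 0 0 0 0';python3 -m pendant '0.03 0 0 0 0'; python3 place.py 26 3
```

```text
t: 21.0
tcp_pos: [576.3, -32.8, 61.7]
tcp_rot: [0.76, -0.649, -0.002, 0.001]
contact_force: [-1.4, 0.0, -2.5]
finger_gap: 46.6
finger_force: 61.8
t: 21.1
tcp_pos: [576.8, -31.9, 64.0]
tcp_rot: [0.761, -0.649, -0.001, 0.0]
contact_force: [-0.5, 0.6, -1.1]
finger_gap: 46.5
finger_force: 61.9
tcp [576.8 -31.9  64. ] toolx -80.9 gap 46.5
case top z: expected 54.0 seen 53.4
held [575.4 -32.5] tab 98.3 R 25.0 34.1 rel [-1.4 -0.6]
ring 2 [ 590.7 -105.3   30. ] 5924 35
ring 3 [580.2 -35.9  29.9] 2646 22
ring 4 [569.9  34.6  30. ] 1336 16
nest 3 by rings [[580.1, -34.1]]
MOVE [ 4.7 -1.6] turn 0.2
```

```bash
python3 -m pendant '0.03 0.0045 -0.0018 -0.005 0;0.03 0 0 -0.013 0;0.03 0 0 0 0;0.03 0 0 -0.003 0;0.03 0 0 -0.003 0;0.03 0 0 -0.002 0;0.03 0 0 -0.001 0;0.03 0 0 0 0;0.03 0 0 0 0'; python3 place.py 26 3
```

```text
t: 22.05
tcp_pos: [582.5, -34.1, 37.3]
tcp_rot: [0.761, -0.649, 0.0, -0.0]
contact_force: [0.1, 0.5, -0.8]
finger_gap: 46.5
finger_force: 61.9
tcp [582.5 -34.1  37.3] toolx -80.9 gap 46.5
case top z: expected 27.3 seen 26.6
held [581.1 -34.7] tab 98.6 R 25.0 34.0 rel [-1.4 -0.6]
ring 1 [  8929.  -59833.1  60274.7] 278 1
ring 2 [ 590.8 -105.3   29.9] 8454 35
ring 3 [579.8 -31.2  33.7] 3344 28
ring 4 [570.   34.1  30.4] 1935 14
nest 3 by rings [[580.2, -34.1]]
MOVE [-0.9  0.6] turn -0.1
```

```bash
python3 -m pendant '0.03 -0.0008 0 -0.001 0;0.06 0 0 0 0;0.065 0 0 0 0;0.065 0 0 0.02 0;0.0854 0 0 0.04 0;0.0854 -0.019 0.04 0.03 7;0.0854 -0.0195 0.041 0.02 0;0.0854 -0.0195 0.041 0 0;0.0854 -0.0195 0.041 0 0;0.0854 -0.0195 0.041 0 0;0.0854 -0.0195 0.041 0 0;0.0854 -0.0195 0.041 0 0'; python3 -m pendant '0.0854 -0.0195 0.041 0 0;0.0854 0 0 0 0;0.0854 0 0 0 0'; python3 look.py
```

```text
t: 23.3
tcp_pos: [446.0, 250.9, 144.6]
tcp_rot: [0.799, -0.601, 0.0, -0.0]
contact_force: [1.3, 0.2, -0.4]
finger_gap: 85.3
finger_force: 0.0
t: 23.6
tcp_pos: [427.0, 291.1, 144.4]
tcp_rot: [0.8, -0.6, 0.0, -0.0]
contact_force: [0.0, -0.4, 0.1]
finger_gap: 85.4
finger_force: 0.0
tcp [427.  291.1 144.4] toolx -73.8
tape [424.6 294. ] tab 106.9 R 24.7 33.7 delta [-2.4  2.9] turn 0.6
tape [519.2 340. ] tab 91.0 R 25.5 34.4 delta [92.2 48.9] turn -15.3
tape [449.6 411.8] tab -59.2 R 26.0 35.9 delta [ 22.6 120.7] turn 14.5
```

```bash
python3 -m pendant '0.0854 -0.0022 0.0029 -0.04 0.6;0.075 0 0 -0.04 0;0.07 0 0 -0.03 0;0.07 0 0 -0.01 0;0.07 0 0 0 0;0.03 0 0 0 0;0.03 0 0 0 0;0.03 0 0 0 0;0.03 0 0 0 0;0.03 0 0 0 0'; python3 look.py
```

```text
t: 24.65
tcp_pos: [427.0, 293.6, 26.6]
tcp_rot: [0.802, -0.597, 0.001, -0.001]
contact_force: [-1.0, -2.8, 6.1]
finger_gap: 46.1
finger_force: 60.7
tcp [427.  293.6  26.6] toolx -73.3
tape [425.5 292.9] tab 106.5 R 24.9 34.0 delta [-1.5 -0.7] turn -0.2
```

```bash
python3 -m pendant '0.03 0 0 0.03 0;0.03 0 0 0.04 0;0.03 0.0167 -0.0398 0 -8;0.03 0.0167 -0.0398 0 0;0.03 0.0167 -0.0398 0 0;0.03 0.0167 -0.0398 0 0;0.03 0.0167 -0.0398 0 0;0.03 0.0167 -0.0398 0 0;0.03 0.0167 -0.0398 0 0;0.03 0.0167 -0.0398 0 0;0.03 0.0167 -0.0398 0 0;0.03 0.0167 -0.0398 0 0';python3 -m pendant '0.03 0 0 -0.03 0;0.03 0 0 0 0;0.03 0 0 0 0'; python3 place.py 26 2
```

```text
t: 25.9
tcp_pos: [593.6, -106.9, 96.0]
tcp_rot: [0.759, -0.651, 0.001, -0.001]
contact_force: [0.3, 0.4, -1.6]
finger_gap: 46.2
finger_force: 61.6
t: 26.2
tcp_pos: [591.4, -104.4, 64.6]
tcp_rot: [0.759, -0.651, -0.001, 0.0]
contact_force: [0.5, 0.5, -0.3]
finger_gap: 46.3
finger_force: 61.8
tcp [ 591.4 -104.4   64.6] toolx -81.3 gap 46.3
case top z: expected 54.6 seen 53.1
held [ 590.  -105.2] tab 98.7 R 24.7 33.8 rel [-1.4 -0.8]
ring 1 [ 601.4 -176.5   30. ] 5763 35
ring 2 [ 591.  -107.3   29.7] 2647 22
ring 3 [580.5 -36.8  29.9] 1366 16
nest 2 by rings [[590.8, -105.3]]
MOVE [ 0.8 -0.1] turn -0.2
```

```bash
python3 -m pendant '0.03 0.0006 0 -0.005 0;0.03 0 0 -0.013 0;0.03 0 0 0 0;0.03 0 0 -0.003 0;0.03 0 0 -0.003 0;0.03 0 0 -0.002 0;0.03 0 0 -0.001 0;0.03 0 0 0 0;0.03 0 0 0 0'; python3 place.py 26 2
```

```text
t: 27.15
tcp_pos: [592.7, -104.9, 37.1]
tcp_rot: [0.759, -0.651, -0.0, 0.0]
contact_force: [-0.3, -0.9, -1.0]
finger_gap: 46.3
finger_force: 61.7
tcp [ 592.7 -104.9   37.1] toolx -81.3 gap 46.3
case top z: expected 27.1 seen 25.5
held [ 591.2 -105.8] tab 98.6 R 24.7 33.3 rel [-1.5 -0.9]
ring 0 [  9797.5 -66791.   67213.9] 274 1
ring 1 [ 601.5 -176.5   30. ] 8462 35
ring 2 [ 590.4 -102.6   33.5] 3409 29
ring 3 [580.5 -36.3  30.9] 1990 14
nest 2 by rings [[590.8, -105.3]]
MOVE [-0.4  0.5] turn -0.1
```

```bash
python3 -m pendant '0.06 0 0 0 0;0.065 0 0 0 0;0.065 0 0 0.02 0;0.0854 0 0 0.04 0;0.0854 -0.0072 0.044 0.02 -7;0.0854 -0.0072 0.0445 0.02 0;0.0854 -0.0072 0.0445 0.01 0;0.0854 -0.0072 0.0445 0 0;0.0854 -0.0072 0.0445 0 0;0.0854 -0.0072 0.0445 0 0;0.0854 -0.0072 0.0445 0 0;0.0854 -0.0072 0.0445 0 0'; python3 -m pendant '0.0854 -0.0072 0.0445 0 0;0.0854 -0.0072 0.0445 0 0;0.0854 0 0 0 0;0.0854 0 0 0 0'; python3 look.py
```

```text
t: 28.4
tcp_pos: [534.7, 252.8, 147.6]
tcp_rot: [0.718, -0.696, -0.0, -0.0]
contact_force: [0.7, -0.3, 0.6]
finger_gap: 85.3
finger_force: 0.0
t: 28.8
tcp_pos: [520.3, 340.7, 147.2]
tcp_rot: [0.718, -0.696, 0.0, 0.0]
contact_force: [-0.4, 0.3, 0.2]
finger_gap: 85.6
finger_force: 0.0
tcp [520.3 340.7 147.2] toolx -88.2
tape [520.8 341.2] tab 91.2 R 24.7 33.4 delta [0.5 0.5] turn -0.6
tape [452.7 412.6] tab -58.4 R 24.8 35.3 delta [-67.6  71.9] turn 29.7
```

```bash
python3 -m pendant '0.0854 0.0005 0.0005 -0.04 -0.6;0.075 0 0 -0.04 0;0.07 0 0 -0.03 0;0.07 0 0 -0.0128 0;0.07 0 0 0 0;0.03 0 0 0 0;0.03 0 0 0 0;0.03 0 0 0 0;0.03 0 0 0 0;0.03 0 0 0 0'; python3 look.py
```

```text
t: 29.85
tcp_pos: [523.2, 340.8, 27.2]
tcp_rot: [0.714, -0.7, 0.001, -0.002]
contact_force: [-0.4, -2.2, 6.6]
finger_gap: 45.6
finger_force: 60.6
tcp [523.2 340.8  27.2] toolx -88.9
tape [521.8 340.2] tab 90.9 R 24.9 34.0 delta [-1.4 -0.6] turn -0.2
```

```bash
python3 -m pendant '0.03 0 0 0.03 0;0.03 0 0 0.04 0;0.03 0.0066 -0.043 0 7.6;0.03 0.0066 -0.043 0 0;0.03 0.0066 -0.043 0 0;0.03 0.0066 -0.043 0 0;0.03 0.0066 -0.043 0 0;0.03 0.0066 -0.043 0 0;0.03 0.0066 -0.043 0 0;0.03 0.0066 -0.043 0 0;0.03 0.0066 -0.043 0 0;0.03 0.0066 -0.043 0 0';python3 -m pendant '0.03 0.0066 -0.043 0 0;0.03 0.0066 -0.043 0 0;0.03 0 0 -0.03 0;0.03 0 0 0 0;0.03 0 0 0 0'; python3 place.py 26.5 1
```

```text
t: 31.1
tcp_pos: [588.2, -91.7, 95.8]
tcp_rot: [0.759, -0.651, 0.001, -0.001]
contact_force: [0.8, 1.0, -1.5]
finger_gap: 46.0
finger_force: 61.5
t: 31.6
tcp_pos: [599.6, -175.1, 64.5]
tcp_rot: [0.759, -0.651, -0.001, 0.0]
contact_force: [1.0, -0.1, -0.3]
finger_gap: 45.9
finger_force: 61.7
tcp [ 599.6 -175.1   64.5] toolx -81.3 gap 45.9
case top z: expected 54.0 seen 52.4
held [ 598.2 -175.7] tab 98.6 R 24.7 33.6 rel [-1.4 -0.6]
ring 0 [ 612.  -247.7   30. ] 5815 35
ring 1 [ 601.5 -178.3   29.9] 2643 22
ring 2 [ 591.2 -107.9   30. ] 1403 16
nest 1 by rings [[601.4, -176.5]]
MOVE [ 3.2 -0.8] turn -0.1
```

```bash
python3 -m pendant '0.03 0.003 -0.0008 -0.005 0;0.03 0 0 -0.013 0;0.03 0 0 0 0;0.03 0 0 -0.003 0;0.03 0 0 -0.003 0;0.03 0 0 -0.002 0;0.03 0 0 0 0;0.03 0 0 0 0'; python3 place.py 26.5 1
```

```text
t: 32.45
tcp_pos: [603.5, -176.7, 38.5]
tcp_rot: [0.759, -0.651, -0.0, 0.0]
contact_force: [-0.4, 0.5, -0.3]
finger_gap: 45.7
finger_force: 61.7
tcp [ 603.5 -176.7   38.5] toolx -81.3 gap 45.7
case top z: expected 28.0 seen 26.3
held [ 602.1 -177.4] tab 98.7 R 24.7 33.5 rel [-1.4 -0.7]
ring 0 [ 612.1 -247.6   30. ] 8352 35
ring 1 [ 601.  -173.7   33.6] 3332 29
ring 2 [ 591.2 -108.2   30.4] 1968 14
nest 1 by rings [[601.4, -176.4]]
MOVE [-0.7  1. ] turn -0.2
```

```bash
python3 -m pendant '0.03 -0.0006 0.0008 -0.001 0;0.06 0 0 0 0;0.065 0 0 0 0;0.065 0 0 0.02 0;0.0854 0 0 0.04 0;0.0854 -0.0108 0.042 0.03 -8.3;0.0854 -0.0108 0.042 0.02 -8.3;0.0854 -0.0108 0.042 0 -8.3;0.0854 -0.0108 0.042 0 -8.3;0.0854 -0.0108 0.042 0 -8.3;0.0854 -0.0108 0.042 0 -8.3;0.0854 -0.0108 0.042 0 -8.3'; python3 -m pendant '0.0854 -0.0108 0.042 0 -8.3;0.0854 -0.0108 0.042 0 -8.3;0.0854 -0.0108 0.042 0 -8.3;0.0854 -0.0108 0.042 0 -8.3;0.0854 -0.0108 0.042 0 -8.3;0.0854 -0.0108 0.042 0 -8.3;0.0854 -0.0108 0.042 0 -8.3;0.0854 0 0 0 -8.3;0.0854 0 0 0 -8.3;0.0854 0 0 0 -8.3;0.0854 0 0 0 -8.3';python3 -m pendant '0.0854 0 0 0 -8.3;0.0854 0 0 0 0;0.0854 0 0 0 0'; python3 look.py
```

```text
t: 33.7
tcp_pos: [527.6, 116.6, 146.3]
tcp_rot: [-0.346, 0.938, 0.0, 0.0]
contact_force: [1.9, 0.5, 0.6]
finger_gap: 85.6
finger_force: 0.0
t: 34.8
tcp_pos: [453.4, 405.8, 145.9]
tcp_rot: [0.423, 0.906, 0.0, 0.0]
contact_force: [0.2, 0.4, -0.4]
finger_gap: 85.3
finger_force: 0.0
t: 35.1
tcp_pos: [453.6, 405.5, 146.0]
tcp_rot: [0.484, 0.875, 0.0, 0.0]
contact_force: [-0.4, 0.5, -0.2]
finger_gap: 85.5
finger_force: 0.0
tcp [453.6 405.5 146. ] toolx 122.1
tape [449.1 416.2] tab -57.1 R 24.6 33.5 delta [-4.5 10.7] turn 0.8
```

```bash
python3 -m pendant '0.0854 -0.0035 0.0092 -0.04 0.8;0.075 0 0 -0.04 0;0.07 0 0 -0.03 0;0.07 0 0 -0.0118 0;0.07 0 0 0 0;0.03 0 0 0 0;0.03 0 0 0 0;0.03 0 0 0 0;0.03 0 0 0 0;0.03 0 0 0 0'; python3 look.py
```

```text
t: 36.15
tcp_pos: [451.7, 415.9, 26.8]
tcp_rot: [0.479, 0.878, 0.002, 0.001]
contact_force: [-1.2, -0.9, 6.6]
finger_gap: 45.9
finger_force: 60.9
tcp [451.7 415.9  26.8] toolx 122.7
tape [448.7 417.5] tab -56.7 R 24.8 33.5 delta [-3.   1.6] turn 0.6
```

```bash
python3 -m pendant '0.03 0 0 0.03 0;0.03 0 0 0.04 0;0.03 0.01 -0.0412 0 8.17;0.03 0.01 -0.0412 0 8.17;0.03 0.01 -0.0412 0 8.17;0.03 0.01 -0.0412 0 8.17;0.03 0.01 -0.0412 0 8.17;0.03 0.01 -0.0412 0 8.17;0.03 0.01 -0.0412 0 8.17;0.03 0.01 -0.0412 0 8.17;0.03 0.01 -0.0412 0 8.17;0.03 0.01 -0.0412 0 8.17';python3 -m pendant '0.03 0.01 -0.0412 0 8.17;0.03 0.01 -0.0412 0 8.17;0.03 0.01 -0.0412 0 8.17;0.03 0.01 -0.0412 0 8.17;0.03 0.01 -0.0412 0 8.17;0.03 0.01 -0.0412 0 8.17;0.03 0 0 0 8.17;0.03 0 0 0 8.17;0.03 0 0 0 8.17;0.03 0 0 -0.03 0;0.03 0 0 0 0;0.03 0 0 0 0'; python3 place.py 26.5 0 w6.png
```

```text
t: 37.4
tcp_pos: [550.9, 2.0, 95.4]
tcp_rot: [-0.213, 0.977, -0.0, 0.001]
contact_force: [-0.1, 0.9, -1.1]
finger_gap: 46.0
finger_force: 61.6
t: 38.6
tcp_pos: [609.3, -243.1, 64.2]
tcp_rot: [0.753, -0.658, -0.001, 0.0]
contact_force: [0.2, 0.6, -0.9]
finger_gap: 46.2
finger_force: 61.7
tcp [ 609.3 -243.1   64.2] toolx -82.3 gap 46.2
case top z: expected 53.7 seen 52.5
held [ 608.3 -247.3] tab 98.4 R 24.7 33.5 rel [-1.  -4.2]
ring 0 [ 612.  -249.2   30. ] 2661 22
ring 1 [ 601.7 -178.6   30.2] 1519 17
```

View pics/w6.png

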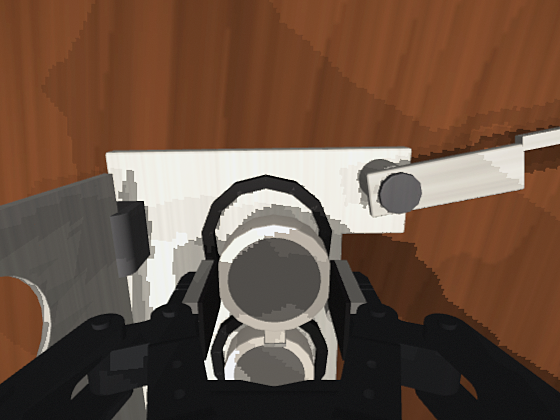

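The last tape (272,272) hovers over ring 0, nest 1's tape is seated at (270,360), and the hook is clear at the right.

```bash
python3 -m pendant '0.03 0.0032 0.0002 -0.005 0;0.03 0 0 -0.013 0;0.03 0 0 0 0;0.03 0 0 -0.003 0;0.03 0 0 -0.003 0;0.03 0 0 -0.002 0;0.03 0 0 0 0;0.03 0 0 0 0'; python3 place.py 26.5 0
```

```text
t: 39.45
tcp_pos: [613.1, -243.5, 38.0]
tcp_rot: [0.753, -0.658, 0.0, 0.0]
contact_force: [0.5, -1.3, -1.0]
finger_gap: 45.9
finger_force: 61.7
tcp [ 613.1 -243.5   38. ] toolx -82.3 gap 45.9
case top z: expected 27.5 seen 26.3
held [ 612.2 -247.8] tab 98.4 R 24.7 33.5 rel [-0.9 -4.3]
ring 0 [ 611.7 -245.    33.2] 3518 29
ring 1 [ 602.  -180.2   29.7] 2118 16
```

```bash
python3 -m pendant '0.03 0 0 -0.001 0;0.06 0 0 0 0;0.065 0 0 0 0;0.065 0 0 0.02 0;0.0854 0 0 0.045 0;0.0854 -0.008 0.042 0.045 0;0.0854 -0.008 0.042 0.045 0;0.0854 -0.008 0.042 0.045 0;0.0854 -0.008 0.042 0.045 0;0.0854 -0.008 0.042 0 0;0.0854 -0.008 0.042 0 0;0.0854 0 0 0 0'; python3 -m pendant '0.0854 0 0 0 0;0.0854 0 0 0 0'
python3 - <<'E'
from h import *
p=cams.read_camera("wrist"); save(p,"w7.png",s=1.4)
C=cloud(p)
for t in tapes(p,ztop=26,minpx=200): print("wrist",t[0],np.degrees(t[1]).round(1),t[2:])
for t in tapes(cams.read_camera("top"),ztop=26): print("top",t[0],np.degrees(t[1]).round(1),t[2:])
E
```

```text
t: 40.7
tcp_pos: [570.1, -18.9, 247.9]
tcp_rot: [0.755, -0.656, -0.001, -0.001]
contact_force: [0.4, 0.8, -0.4]
finger_gap: 85.6
finger_force: 0.0
t: 40.9
tcp_pos: [571.4, -24.5, 246.9]
tcp_rot: [0.753, -0.658, -0.0, 0.0]
contact_force: [-0.9, 0.0, 0.6]
finger_gap: 85.6
finger_force: 0.0
wrist [ 599.9 -165.8] nan (21.7, 27.7)
wrist [ 590.8 -102.7] 99.2 (24.4, 33.1)
wrist [579.9 -32.7] 98.7 (24.6, 33.4)
wrist [569.8  37.5] 98.7 (25.2, 34.4)
```

View pics/w7.png

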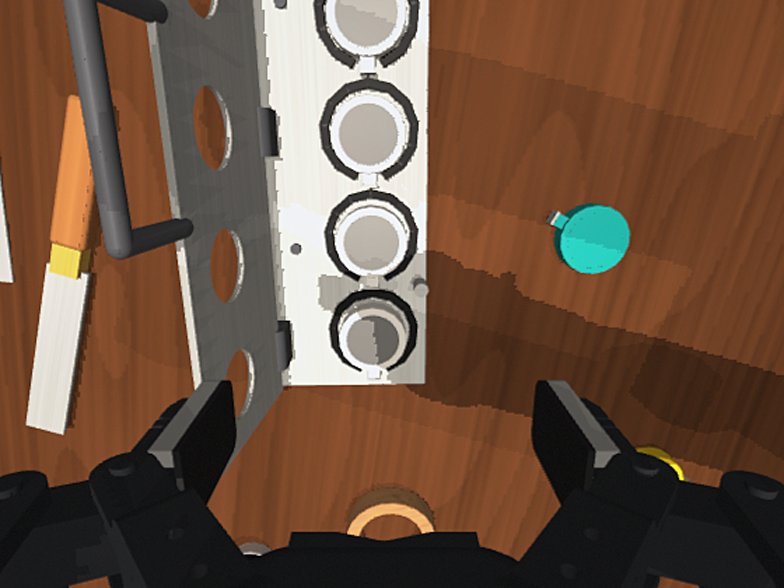

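Nests 4 to 1 (373,335), (370,240), (368,130), (366,10) hold seated tapes with their tabs in the gaps. The bow handle bar runs from (75,0) to (118,250).

```bash
python3 -m pendant '0.07 0.037 -0.022 0.01 1;0.07 0.037 -0.022 0 0;0.07 0.037 -0.022 0 0;0.07 0 0 0 0;0.07 0 0 0 0'; python3 place.py 26 2 | head -1
python3 - <<'E'
from h import *
p=cams.read_camera("wrist"); C=cloud(p); z=C[...,2]; im=p["img"]
k=(z>178)&(z<200)&(abs(C[...,0]-682)<40)&(abs(C[...,1]+91)<60); print(k.sum(),C[k].mean(0)); 
for t in tapes(p,ztop=26,minpx=200): print("wrist",t[0],np.degrees(t[1]).round(1),t[2:])
save(p,"w8.png")
E
```

```text
t: 41.5
tcp_pos: [682.6, -91.6, 254.9]
tcp_rot: [0.758, -0.652, -0.001, 0.001]
contact_force: [-0.1, -1.1, -0.7]
finger_gap: 69.6
finger_force: 0.0
tcp [682.6 -91.6 254.9] toolx -81.4 gap 69.6
2789 [681.39472734 -96.44266757 186.65068059]
wrist [ 612.7 -242.1] 95.2 (24.6, 32.3)
wrist [ 602.3 -173.7] 97.7 (24.9, 33.3)
wrist [ 592.3 -103.6] 98.7 (25.0, 33.8)
wrist [581.6 -34.4] 96.7 (25.2, 34.9)
wrist [576.7  44.4] -82.3 (20.9, 35.3)
```

View pics/w8.png

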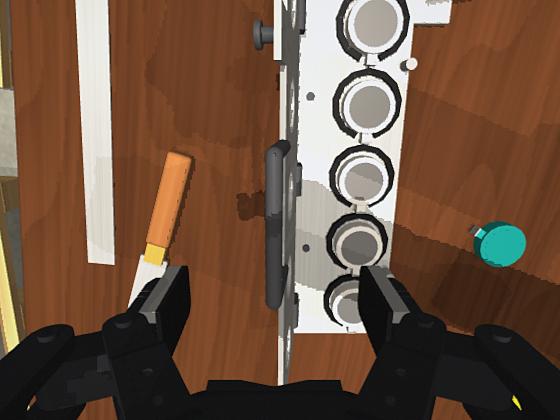

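All five nests are filled, from (375,25) to (350,300). The bar (275,225) is centred between the fingers.

```bash
python3 -m pendant '0.06 0 0.001 -0.03 0;0.05 0 0 -0.025 0;0.05 0 0 -0.01 0;0.05 0 0 0 0;0 0 0 0 0;0 0 0 0 0;0 0 0 0 0;0 0 0 0 0;0 0 0 0 0;0 0 0 0 0'
```

```text
t: 42.6
tcp_pos: [683.1, -89.1, 194.0]
tcp_rot: [0.759, -0.651, 0.001, -0.001]
contact_force: [-1.7, -0.3, 6.8]
finger_gap: 7.3
finger_force: 58.8
```

```bash
python3 -m pendant '0 -0.0152 -0.0023 0.0012 0;0 -0.0153 -0.0023 -0.0003 0;0 -0.0152 -0.0023 -0.0019 0;0 -0.0149 -0.0022 -0.0034 0;0 -0.0145 -0.0022 -0.0049 0;0 0 0 0 0'
python3 -m pendant '0 -0.0139 -0.0021 -0.0063 0;0 -0.0133 -0.002 -0.0077 0;0 -0.0125 -0.0019 -0.009 0;0 -0.0115 -0.0017 -0.0102 0;0 0 0 0 0'
```

```text
t: 43.2
tcp_pos: [606.9, -100.4, 185.2]
tcp_rot: [0.759, -0.651, 0.001, -0.001]
contact_force: [-4.8, 1.3, 10.3]
finger_gap: 7.4
finger_force: 62.4
t: 43.7
tcp_pos: [554.2, -108.4, 149.4]
tcp_rot: [0.758, -0.652, -0.001, 0.001]
contact_force: [-4.2, -1.3, 2.9]
finger_gap: 7.2
finger_force: 64.3
```

```bash
python3 -m pendant '0 -0.0105 -0.0016 -0.0113 0;0 -0.0093 -0.0014 -0.0123 0;0 -0.008 -0.0012 -0.0132 0;0 -0.0066 -0.001 -0.014 0;0 0 0 0 0'
python3 -m pendant '0 -0.0026 -0.0004 -0.0073 0;0 -0.0026 -0.0004 -0.0073 0;0 -0.0019 -0.0003 -0.0075 0;0 -0.0019 -0.0003 -0.0075 0;0 -0.0011 -0.0002 -0.0077 0;0 -0.0011 -0.0002 -0.0077 0;0 0 0 0 0'
```

```text
t: 44.2
tcp_pos: [520.3, -113.3, 97.4]
tcp_rot: [0.759, -0.651, -0.001, 0.001]
contact_force: [-2.9, -1.6, -1.7]
finger_gap: 7.1
finger_force: 66.9
t: 44.9
tcp_pos: [509.0, -114.9, 52.9]
tcp_rot: [0.759, -0.651, -0.002, 0.001]
contact_force: [-4.7, -2.7, -3.0]
finger_gap: 7.3
finger_force: 69.1
```

```bash
python3 -m pendant '0 -0.0003 0 -0.003 0;0 -0.0003 0 -0.003 0;0 0 0 -0.003 0;0 0 0 -0.003 0;0 0 0 -0.002 0;0 0 0 0 0'; python3 -m pendant '0 0 0 -0.002 0;0 0 0 0 0';python3 -m pendant '0 0 0 -0.002 0;0 0 0 0 0'
```

```text
t: 45.5
tcp_pos: [508.2, -115.0, 39.6]
tcp_rot: [0.759, -0.651, -0.001, 0.002]
contact_force: [-7.5, -2.4, -0.0]
finger_gap: 7.5
finger_force: 69.6
t: 45.7
tcp_pos: [508.2, -115.0, 37.7]
tcp_rot: [0.759, -0.651, -0.001, 0.002]
contact_force: [-7.5, -2.4, 1.1]
finger_gap: 7.1
finger_force: 69.8
t: 45.9
tcp_pos: [508.3, -115.1, 35.8]
tcp_rot: [0.759, -0.651, -0.001, 0.002]
contact_force: [-7.4, -2.1, 3.1]
finger_gap: 6.9
finger_force: 69.8
```

```bash
python3 -m pendant '0 0 0 -0.002 0;0 0 0 0 0';python3 -m pendant '0 0 0 -0.002 0;0 0 0 0 0'; python3 -m pendant '0.05 0 0 0 0;0.05 0 0 0 0;0.05 0 0 0 0;0.06 0 0 0.03 0;0.06 0 0 0.04 0;0.06 0 0.03 0.04 0;0.06 0 0.04 0.04 0;0.06 0 0.04 0.04 0;0.06 0 0.02 0.01 0;0.06 0 0 0 0;0.06 0 0 0 0'
python3 - <<'E'
from h import *
p=cams.read_camera("wrist"); C=cloud(p); im=p["img"].astype(int)
e=np.array([.989,.148]);f=np.array([-.148,.989]);o=np.array([595.8,-104.2])
X=(C[...,:2]-o)@e; Y=(C[...,:2]-o)@f; m=(im.min(2)>110)&(abs(Y)<175)&(C[...,2]>22)&(C[...,2]<45)
for a in (-40,-30,25,35,45,55): k=m&(abs(X-a)<4); print(a,k.sum(),np.median(C[k][:,2]).round(2) if k.any() else 0)
k=(C[...,2]>27)&(C[...,2]<42)&(im.max(2)<120)&(abs(X+90)<4)&(abs(Y)<40); print("bar top",np.percentile(C[k][:,2],90) if k.any() else 0)
save(p,"w9.png")
t=cams.read_camera("top"); Ct=cloud(t); k=(Ct[...,2]>52)&(Ct[...,2]<75)&(abs(Ct[...,0]-470)<40)&(abs(Ct[...,1]+300)<50); print("knob",Ct[k].mean(0),k.sum())
E
```

```text
t: 46.1
tcp_pos: [508.1, -115.3, 34.5]
tcp_rot: [0.759, -0.652, -0.001, 0.002]
contact_force: [-8.5, -2.9, 9.3]
finger_gap: 7.5
finger_force: 71.8
t: 46.3
tcp_pos: [508.2, -115.4, 34.4]
tcp_rot: [0.759, -0.652, -0.001, 0.002]
contact_force: [-14.7, 0.4, 24.9]
finger_gap: 7.1
finger_force: 73.4
t: 47.4
tcp_pos: [510.2, 6.0, 222.3]
tcp_rot: [0.759, -0.651, 0.0, -0.0]
contact_force: [-0.4, -0.2, -0.4]
finger_gap: 60.1
finger_force: 0.0
-40 2237 31.15
-30 2300 31.22
25 2285 31.22
35 2291 31.25
45 2279 31.25
55 2247 31.21
bar top 34.66554032794629
knob [ 467.31167802 -317.89318826   66.07831092] 29
```

View pics/w9.png

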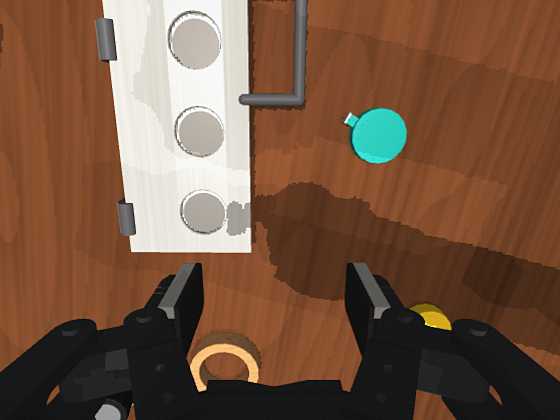

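The leaf lies flat (31.2 mm all over, as at the start), with grey cases showing in its windows. Now the hook.

```bash
python3 -m pendant '0.06 -0.0053 -0.0403 -0.012 0;0.06 -0.0053 -0.0403 -0.012 0;0.06 -0.0053 -0.0403 -0.012 0;0.06 -0.0053 -0.0403 -0.012 0;0.06 -0.0053 -0.0403 -0.012 0;0.06 -0.0053 -0.0403 -0.012 0;0.06 -0.0053 -0.0403 -0.015 0;0.06 -0.0053 -0.0403 -0.015 0;0.06 0 0 0 0;0.06 0 0 0 0'
python3 - <<'E'
from h import *
p=cams.read_camera("wrist"); C=cloud(p)
k=(C[...,2]>60)&(C[...,2]<75)&(abs(C[...,0]-467)<25)&(abs(C[...,1]+318)<25); print("knob",C[k].mean(0) if k.any() else 0,k.sum())
E
```

```text
t: 48.5
tcp_pos: [465.6, -317.4, 118.7]
tcp_rot: [0.758, -0.653, -0.002, -0.0]
contact_force: [0.1, 0.6, -0.0]
finger_gap: 60.3
finger_force: 0.0
knob [ 466.14787957 -321.08922954   67.18444103] 595
```

```bash
python3 -m pendant '0.06 0.001 -0.0005 -0.028 0;0.05 0 0 -0.028 0;0.05 0 0 0 0;0 0 0 0 0;0 0 0 0 0;0 0 0 0 0;0 0 0 0 0;0 0 0 0 0;0 0 0 0 0;0 0 0 0.001 0'
```

```text
t: 49.55
tcp_pos: [467.3, -318.0, 66.6]
tcp_rot: [0.759, -0.652, 0.0, 0.002]
contact_force: [-3.9, -2.4, -3.9]
finger_gap: 11.6
finger_force: 58.4
```

```bash
python3 -m pendant '0 -0.0039 0.0143 0 0;0 -0.0017 0.0146 0 0;0 0.0004 0.0146 0 0;0 0.0027 0.0145 0 0;0 0.0047 0.0139 0 0;0 0 0 0 0'
python3 -m pendant '0 0.0067 0.013 0 0;0 0.0086 0.0119 0 0;0 0.0102 0.0105 0 0;0 0.0117 0.0089 0 0;0 0 0 0 0'
python3 -m pendant '0 0.006 0.0034 0 0;0 0.0061 0.0033 0 0;0 0.0065 0.0025 0 0;0 0.0064 0.0025 0 0;0 0 0 0 0'
```

```text
t: 50.15
tcp_pos: [468.5, -242.3, 66.3]
tcp_rot: [0.759, -0.651, -0.002, 0.0]
contact_force: [-7.5, 4.5, 7.2]
finger_gap: 11.4
finger_force: 60.3
t: 50.65
tcp_pos: [504.5, -193.7, 66.1]
tcp_rot: [0.76, -0.65, -0.006, -0.003]
contact_force: [-9.8, 16.3, 17.3]
finger_gap: 11.4
finger_force: 59.3
t: 51.15
tcp_pos: [529.7, -179.4, 66.0]
tcp_rot: [0.76, -0.649, -0.008, -0.006]
contact_force: [-8.3, 24.5, 16.1]
finger_gap: 9.9
finger_force: 59.8
```

```bash
python3 - <<'E'
from h import *
p=cams.read_camera("wrist"); s=cams.read_camera("scene")
a=p["img"][:,:,::-1]; c=proj(s,[535,-190,60])[0].astype(int); print(c)
b=s["img"][max(c[1]-50,0):c[1]+50,max(c[0]-67,0):c[0]+67,::-1]; b=cv2.resize(b,(400,300),interpolation=cv2.INTER_CUBIC); a=cv2.resize(a,(400,300),interpolation=cv2.INTER_AREA)
cv2.imwrite("pics/m1.png",np.hstack([a,b]))
print(get_state()["q"].round(3),get_state()["tcp_pos"],get_state()["contact_force"])
E
```

```text
[237 190]
[-0.448  0.475 -0.264  0.843  0.015 -2.176] [ 529.71452096 -179.40064303   65.97783851] [-7.07104794 24.52789194 15.30619154]
```

View pics/m1.png

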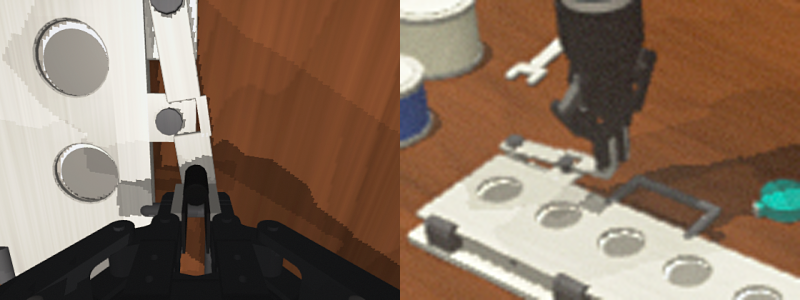

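The knob has worked its way to the pads' edge (about 10 mm short of centre). I open to 30 mm to cage it and push it home with the outer finger.

```bash
python3 -m pendant '0.03 0 0 0 0;0.03 0 0 0 0;0.03 0 0 0 0;0.03 0 0 0 0'
cat > kn.py <<'E'
from h import *
p=cams.read_camera("wrist"); C=cloud(p); c=np.array(get_state()["tcp_pos"])
im=p["img"]; k=(C[...,2]>64)&(C[...,2]<72)&(np.hypot(C[...,0]-538,C[...,1]+188)<25)&(im.max(2)<80); print("knob",C[k].mean(0).round(1),k.sum(), "tcp",c.round(1))
t=cams.read_camera("top"); C=cloud(t); k=(C[...,2]>52)&(C[...,2]<72)&(np.hypot(C[...,0]-538,C[...,1]+188)<25); print("top",C[k].mean(0).round(1) if k.any() else 0,k.sum())
E
python3 kn.py
```

```text
t: 51.65
tcp_pos: [533.6, -189.9, 66.1]
tcp_rot: [0.759, -0.651, 0.001, -0.0]
contact_force: [-1.2, 0.7, -0.5]
finger_gap: 29.9
finger_force: 0.0
knob [ 534.2 -193.    67.8] 1448 tcp [ 533.4 -189.8   65.9]
top 0 0
```

```bash
python3 -m pendant '0.03 0.005 0.0015 -0.003 0;0.03 0.005 0.001 0 0;0.03 0.004 0.0005 0 0;0.03 0 0 0 0'; python3 -m pendant '0.03 0.003 0 0 0;0.03 0 0 0 0';python3 -m pendant '0.03 0.002 0 0 0;0.03 0 0 0 0'; python3 kn.py
```

```text
t: 52.15
tcp_pos: [547.5, -186.1, 62.3]
tcp_rot: [0.759, -0.651, 0.0, -0.0]
contact_force: [-0.4, -0.2, 0.5]
finger_gap: 30.1
finger_force: 0.0
t: 52.35
tcp_pos: [550.2, -186.2, 62.5]
tcp_rot: [0.759, -0.651, 0.0, -0.0]
contact_force: [-0.7, -1.2, 0.2]
finger_gap: 30.0
finger_force: 0.0
t: 52.55
tcp_pos: [552.0, -186.2, 62.5]
tcp_rot: [0.759, -0.651, 0.0, -0.0]
contact_force: [-0.3, -0.1, 0.0]
finger_gap: 29.8
finger_force: 0.0
knob [ 540.2 -191.3   67.8] 1387 tcp [ 552.  -186.3   62.6]
top 0 0
```

```bash
python3 -m pendant '0.03 0.002 0 0 0;0.03 0 0 0 0'; python3 -m pendant '0.03 0.002 0 0 0;0.03 0 0 0 0';python3 -m pendant '0.03 0.0015 0 0 0;0.03 0 0 0 0'; python3 kn.py
```

```text
t: 52.85
tcp_pos: [553.9, -186.2, 62.5]
tcp_rot: [0.759, -0.651, 0.0, -0.0]
contact_force: [-0.2, 0.4, 0.8]
finger_gap: 30.0
finger_force: 0.1
t: 53.05
tcp_pos: [555.1, -186.1, 62.3]
tcp_rot: [0.759, -0.651, -0.001, 0.001]
contact_force: [-2.2, 0.2, 0.9]
finger_gap: 30.0
finger_force: 1.4
t: 53.25
tcp_pos: [555.2, -186.1, 62.2]
tcp_rot: [0.759, -0.651, -0.002, 0.001]
contact_force: [-6.0, -0.6, 3.8]
finger_gap: 30.3
finger_force: 3.2
knob [ 543.3 -190.9   67.8] 1402 tcp [ 555.2 -186.1   62.2]
top 0 0
```

```bash
python3 -m pendant '0.03 0.002 0 0 0;0.03 0 0 0 0';python3 -m pendant '0.03 -0.006 0 0 0;0.03 -0.006 0 0 0;0.04 0 0 0.03 0;0.04 0 0 0.045 0;0.06 -0.02 0.04 0.045 0;0.06 -0.02 0.045 0.04 0;0.06 -0.02 0.045 0.02 0;0.06 -0.02 0.045 0 0;0.06 0 0.04 0 0;0.06 0 0 0 0;0.06 0 0 0 0'
python3 - <<'E'
from h import *
t=cams.read_camera("top"); C=cloud(t); k=(C[...,2]>52)&(C[...,2]<75)&(np.hypot(C[...,0]-540,C[...,1]+188)<35); print("knob top",C[k].mean(0).round(1) if k.any() else 0,k.sum())
for x in tapes(t): print(x)
p=cams.read_camera("wrist")
cv2.imwrite("pics/m2.png",np.hstack([cv2.resize(p["img"][:,:,::-1],(400,300)),cv2.resize(t["img"][130:270,240:420,::-1],(400,311),interpolation=cv2.INTER_CUBIC)[:300]]))
C=cloud(p); k=(C[...,2]>60)&(C[...,2]<75)&(np.hypot(C[...,0]-540,C[...,1]+188)<30); print("wrist knob",C[k].mean(0).round(1) if k.any() else 0,k.sum())
E
```

```text
t: 53.55
tcp_pos: [555.4, -186.1, 62.1]
tcp_rot: [0.759, -0.652, -0.003, 0.003]
contact_force: [-10.2, -0.9, 7.5]
finger_gap: 30.0
finger_force: 5.4
t: 54.65
tcp_pos: [477.4, 8.7, 223.6]
tcp_rot: [0.76, -0.65, 0.001, -0.0]
contact_force: [1.3, 0.2, 0.0]
finger_gap: 60.1
finger_force: 0.0
knob top [ 546.7 -187.1   68. ] 27
(array([ 834.4, -406. ]), 2.121, 34.0, 52.0)
wrist knob 0 0
```

View pics/m2.png

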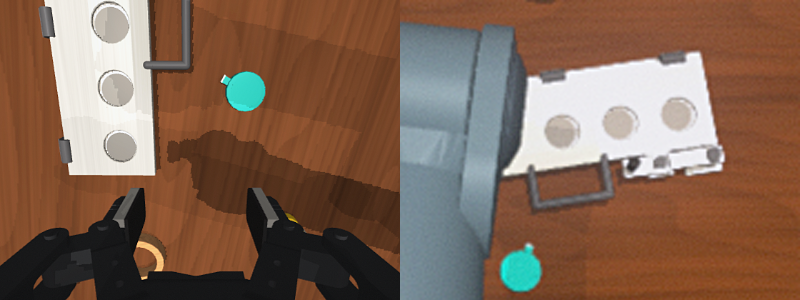

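The hook (knob at (633,163), stud at (660,163)) lies parallel to the leaf's edge against its stop. The leaf is flat, and grey cases show in the windows in view. I hand in.

```bash
python3 -c "
from rig import finish_job
print(finish_job())"
```

```text
the job is handed in; nothing more can be done
None
```

The job is handed in: all five white tape measures are seated in their own nests with tabs in the gaps, the leaf is shut flat over them, and the hook is pushed home against its stop on the stud; I left the coloured look-alikes and everything else on the bench alone.

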